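Press the layout square into the corner of the marking-out jig and hold it

TASK

Swing the marking-out jig's flip-down stop all the way shut, so that its end tab drops behind the small rim. Then pick up the steel layout square and lay it flat on the jig's brass sheet, its outer corner in the corner between the fence and the stop, pressed so that its long leg's outer face bears on the fence and its short leg's outer face on the stop, as for scribing a line. Finish while still holding it pressed firmly against both, and leave the bur stand, the loupe and the needle file alone.

Things in the scene. Friction and masses are not known exactly. Their poses are not given: they have to be found in the camera images.
- jig: Fixed marking-out jig: dark steel base 160 (x) x 170 (y) x 10 mm, brass sheet flush in its top. Origin: centre of the underside, on the bench; z up, fence on the +x side, flip-down stop on the +y side. Above the base top stand a steel rim (18 x 7 x 13 mm) at (65, 74.5) mm, outside the stop's free end, and the hinge cheek (20 x 7 x 16 mm) at (-60, 74.5) mm.
- fence: Fixed steel fence on the jig: a bar 14 mm thick, 135 mm long, 11 mm high above the base top, running along the jig's y. Origin: lower inner end at the corner (same point and axes as point jig_corner); the bar fills x 0 to 14, y -135 to 0, z 0 to 11 mm, its contact face being the plane x = 0.
- stop_bar: Flip-down steel stop bar. Origin on the hinge axis, at (-60, 62, 15.5) mm in the jig's frame, axis along the jig's y; x points to the free end. Bar 118 mm long plus a 14 mm tab, 14 mm wide (y -7 to 7), 10.5 mm thick (z -5.25 to 5.25). Shut, it lies along the jig's x, top 10.75 mm above the base top, its inner face y = -7 being the plane y = 0 of point jig_corner.
- stop (a joint): Angle of the flip-down stop (rad): 0 = shut, flat on the jig, tab behind the rim (end stop); 1.57 = upright. Starts raised at 0.75 to 1.3, leaning towards shut. Stiff hinge (about 0.09 N m): it stays where left. Push on its upper face (its own +z side, which faces the jig's -x while raised) to shut it; 1 to 2 N near the free end is enough.
- stop_end (a point): End of the stop bar where the tab begins: 118 mm from the hinge axis, at mid width and mid thickness, axes as stop_bar.
- jig_corner (a point): Inner corner of the jig at base-top height, at (58, 55, 10) mm in the jig's frame, axes as the jig: the fence's face is x = 0, the shut stop's face is y = 0, and the free area lies towards -x and -y.
- square: Loose steel layout square, 0.2 to 0.33 kg: flat L, 8 mm thick, legs 25 mm wide, with an upright grip rib 12 mm thick (x), 60 mm long (y), up to 40 mm high. Origin: underside, below the rib's centre; z up. Long leg: x -12.5 to 12.5, y -75 to 55, outer face x = 12.5. Short leg: x -87.5 to 12.5, y 30 to 55, outer face y = 55. Seated, its axes agree with the jig's. Starts flat on the bench.
- square_corner (a point): Outer corner of the square at its underside, (12.5, 55, 0) mm in the square's frame; it meets point jig_corner when seated.
- bur_stand: Bystander: stepped cream round stand, 68 mm across, 47 mm high, with thin burs up to 79 mm. Origin: centre of underside.
- loupe: Bystander: black eye loupe, 38 mm across, 30 mm high. Origin: centre of underside.
- needle_file: Bystander: thin file lying on the bench, 160 mm long along its x, 10 mm high, wooden handle towards -x. Origin: underside, middle of its length.
Things that resemble listed ones, but are neither listed nor needed, are in the scene too. Several things look just like the square: the one meant starts farthest to the robot's left.

How it is judged (in metres and radians):
On the way, in this order (a step that is already met when the one before it is completed fails the run):
1. the flip-down stop is swung shut, its tab behind the rim, while the square is still off the corner (value of joint stop below 0.05 rad and distance between square_corner and jig_corner above 0.02 m), for 0.2 s.
2. the square is pressed into the corner, touching both the fence and the shut stop (value of joint stop below 0.05 rad and x of square_corner in the frame of jig_corner between -0.003 and 0.003 m and y of square_corner in the frame of jig_corner between -0.003 and 0.003 m and z of square_corner in the frame of jig_corner between -0.003 and 0.003 m and angle between the x axis of square and the x axis of jig, either way round below 0.025 rad and angle between the z axis of square and the z axis of jig, either way round below 0.04 rad and contact force between square and fence above 1 N and contact force between square and stop_bar above 1 N and contact force between the fingers and square above 1 N), for 0.2 s.
At the end, for the whole second after the job is handed in: Stop shut within 0.05 rad; square flat on the jig and at rest, outer corner within 3 mm of the jig corner per axis, aligned within 0.025 rad, flat within 0.04 rad; at least 1 N on the fence, on the stop and from the fingers; bystanders within 30 mm of their starts (all of step 2 and linear speed of square below 0.02 m/s and distance of each of bur_stand, loupe, needle_file from where it was at the start of the episode below 0.03 m); the arm keeps its last pose, push and grip.
It fails at once if the bur stand, loupe or needle file is moved by more than 30 mm or tipped over (distance of any of bur_stand, loupe, needle_file from where it was at the start of the episode above 0.03 m or angle between bur_stand's own z axis and vertical above 0.5 rad).
It also fails if it takes over 64 s, if anything falls off the work surface, if the arm or the gripper's body presses on something with over 40 N, if the wrist force passes 120 N, or if a joint passes its speed limit or range.

ROBOT

A 6-joint arm with a two-finger parallel gripper is mounted at the origin on the work surface. World frame = base frame: x ahead of the robot, y to its left, z up, the work surface at z = 0. Lengths are in mm, angles in rad, forces in N, time in s.
With the tool pointing down it reaches from about 275 to 1000 mm from the base axis. Payload 8.4 kg.
Tool frame: the origin (TCP) lies midway between the tips of the shut fingers; the grasp point (between the pads) lies 19 mm behind it; z points along the fingers, x is the direction in which the jaws open and shut, and the axes are right-handed (so a half turn about z gives the same grasp; the last joint's range is limited). The gripper opens to 85 mm and grips with 20 to 120 N. Pads are 22 mm wide; open, the fingers measure 114 mm over their backs; the gripper's body (76 mm by 85 mm) begins 54 mm behind the grasp point. The pads swing forward as they close: fully open they stand 13 mm farther back than shut.
Start: joints at [-1.156, 0.353, 1.633, -0, 1.155, -0.002], TCP at [253.022, -571.496, 231.281] pointing down, gripper open.
Joint ranges: [-2.63, 2.63], [-0.92, 2.1], [0.06, 2.66], [-1.3, 4.44], [0, 2.69], [-3.02, 3.02]. Speed limits (rad/s): [2.22, 2.22, 2.79, 3.14, 3.14, 3.14].

INTERFACE

Orientations are given as [roll, pitch, yaw] about the fixed x, y, z axes, in that order (R = Rz(yaw) Ry(pitch) Rx(roll)).
In Python, from rig import sense, grab_frame, camera_model, job gives the robot as it stands.
- The arm moves only by the tool arm_command, never from a script. Its argument "plan" is a list of rows, each an object with "translation": the shift along the tool's x, y, z in cm, a list of three; "twist": the turn about the tool's z in rad; "gripper": the opening, from 0 (shut) to 1 (fully open). A call has exactly 5 rows; each row is the pose to reach, as a shift and turn from the pose measured when the call began, along the tool's axes at that moment; what a row does not reach only later rows make up. A row lasts 1/12 s, in which the tool goes at most 41.7 mm and 7.16 degrees, less where a joint would pass 70% of its speed; a pose out of reach is approached as far as the arm can. A call with a gripper value outside its range is refused whole. The fingers move at their own pace and stop on an object; "squeeze" is the grip in N (left out, the last holds). Time passes only in rows, so rows that repeat a pose let the fingers close, or fill a call up. It gives the time, the measured TCP pose, the force and the opening at its end, in the units of the state.
- sense(): the state, without advancing time (a new reading comes with each control period).
- grab_frame(name): name is "side" or "top"; returns the picture (420x560x3 uint8, blue, green, red); there is no depth.
- camera_model(name): a dict with "fx", "fy", "cx", "cy" (pixels), "pose" (4x4, takes a point from camera to world coordinates). Camera axes: x right, y down, z forward; pixel columns grow to the right and rows downward; lengths in mm; the calibration is good to about 2 mm. A picture is of the moment at which its call begins. camera_model takes no time and is no camera call.
- job.sign_off(): hands the job in, once; it reports no verdict.
The state is a dict: "clock": time; "qpos": joint angles; "qvel": joint speeds; "joint_efforts": joint torques, N m; "eef_pos": TCP position; "tcp_rot": TCP orientation; "contact_force": force on the tool from outside, world axes, zero at the start; "wrist_torque": the same for the moment, N m; "opening": opening from 0.0 (shut) to 1.0 (fully open).
Only numpy, scipy, OpenCV 4.12 (cv2) and the standard library are available. Lean on these libraries where they do the work, as an engineer would, in place of code of your own. Each camera call takes 0.05 s, during which the arm holds its last target.

## Working session

There is one attempt and no reset: what is moved stays moved. The work goes in short steps, Python scripts to look and compute and a tool call to move; the robot and the scene stay as the last step left them, time stands still between calls to the robot, and variables do not carry over. Pictures are saved under pics/ and viewed, and the job is handed in when it is done.

Besides the shell and the picture viewer there is one more tool, called after "Emit:" by a JSON object that holds its "name" and its "arguments". arm_command: Moves the arm, as the interface text tells. Its arguments: {"type":"object","properties":{"plan":{"type":"array","items":{"type":"object","properties":{"translation":{"type":"array","items":{"type":"number"}},"twist":{"type":"number"},"gripper":{"type":"number"}}}},"squeeze":{"type":"number"}},"required":["plan"]}

```bash
ls; mkdir -p pics; python3 - <<'E'
from rig import *
import cv2
for n in("top","side"):
    cv2.imwrite(f"pics/{n}0.png",grab_frame(n)); m=camera_model(n); print(n,m)
s=sense();print(s)
E
```

```text
pics
top {'fx': 404.6540617745569, 'fy': 404.6540617745569, 'cx': 279.4126766310808, 'cy': 206.13074978280864, 'pose': array([[-1.97219541e-02, -9.75050974e-01,  2.21103241e-01,
         3.97022353e+02],
       [-9.99804401e-01,  1.95620122e-02, -2.91328806e-03,
        -6.20639683e+01],
       [-1.48461994e-03, -2.21117449e-01, -9.75246056e-01,
         9.47835827e+02],
       [ 0.00000000e+00,  0.00000000e+00,  0.00000000e+00,
         1.00000000e+00]])}
side {'fx': 520.7078854445349, 'fy': 520.7078854445349, 'cx': 273.79536835359795, 'cy': 197.03047041641912, 'pose': array([[-8.40698023e-01, -3.40785972e-01,  4.20822713e-01,
         1.29920269e+02],
       [-5.41325181e-01,  5.08920053e-01, -6.69303689e-01,
         6.82916505e+02],
       [ 1.39241907e-02, -7.90484219e-01, -6.12324110e-01,
         7.16198717e+02],
       [ 0.00000000e+00,  0.00000000e+00,  0.00000000e+00,
         1.00000000e+00]])}
{'clock': 0.1, 'qpos': array([-1.15639437e+00,  3.53563937e-01,  1.63401734e+00, -1.10171192e-05,
        1.15520351e+00, -2.41429287e-03]), 'qvel': array([-7.26371450e-04, -5.05878209e-04, -8.12284020e-04, -1.35636169e-03,
       -1.51006321e-03,  4.65218461e-05]), 'joint_efforts': array([ 9.33335505e-04, -6.06354475e+01, -3.42821002e+01, -1.08869799e-05,
        3.95568815e-03, -2.58705859e-05]), 'eef_pos': array([ 252.8587354 , -571.1257364 ,  230.66424806]), 'tcp_rot': array([ 3.14158546e+00,  1.19215311e-03, -1.15397563e+00]), 'contact_force': array([-0.24945194, -0.70369624,  0.12858186]), 'wrist_torque': array([-0.00077646,  0.02023622, -0.01092555]), 'opening': 0.9994064078769724}
```

View pics/top0.png

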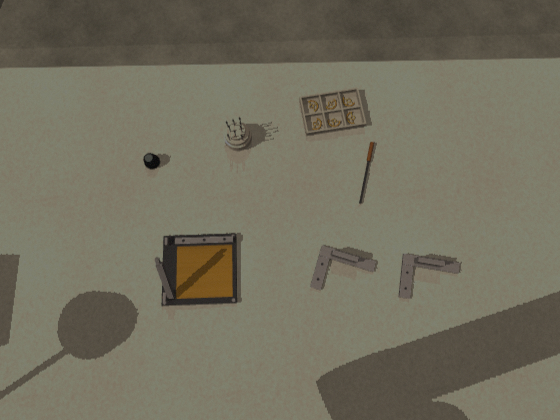

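View pics/side0.png

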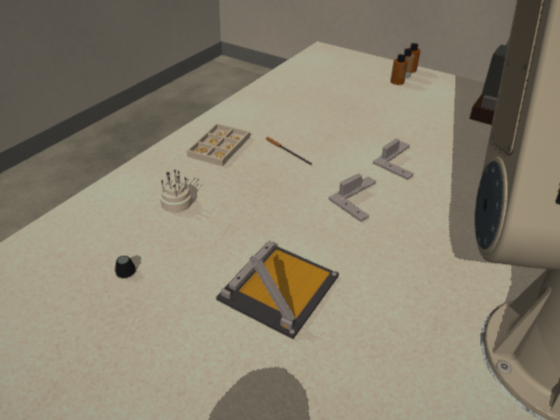

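```bash
python3 - <<'E'
import cv2
t=cv2.imread("pics/top0.png");s=cv2.imread("pics/side0.png")
cv2.imwrite("pics/c1.png",cv2.resize(t[225:315,145:255],None,fx=7,fy=6.5,interpolation=cv2.INTER_CUBIC) if 0 else cv2.resize(t[225:315,145:255],None,fx=6,fy=6,interpolation=cv2.INTER_CUBIC))
cv2.imwrite("pics/c2.png",cv2.resize(t[235:305,305:470],None,fx=4.8,fy=4.8,interpolation=cv2.INTER_CUBIC))
cv2.imwrite("pics/c3.png",cv2.resize(s[235:335,210:345],None,fx=5.5,fy=5.5,interpolation=cv2.INTER_CUBIC))
cv2.imwrite("pics/c4.png",cv2.resize(s[130:225,320:420],None,fx=6,fy=6,interpolation=cv2.INTER_CUBIC))
E
```

```text
(no output)
```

View pics/c1.png

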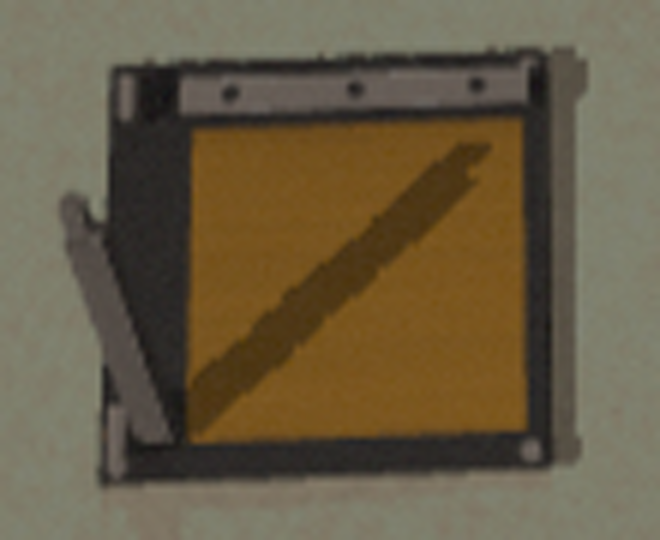

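View pics/c2.png

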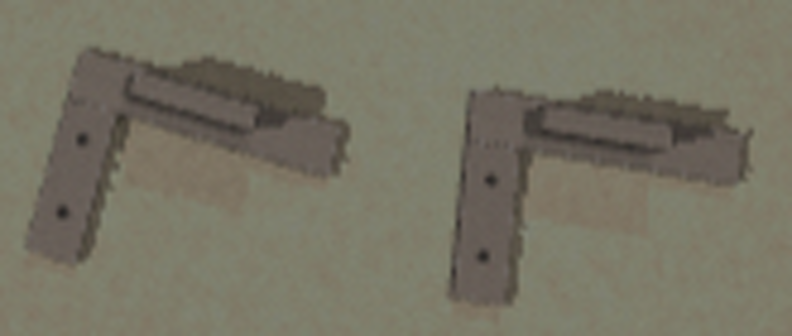

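View pics/c3.png

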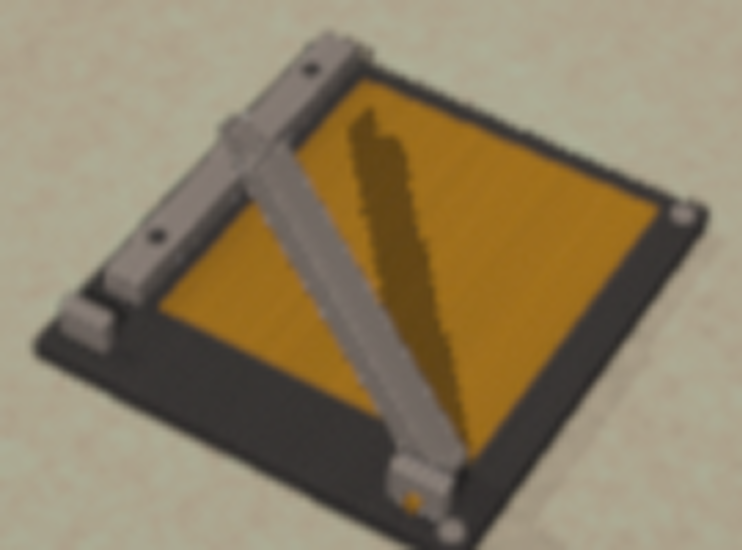

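View pics/c4.png

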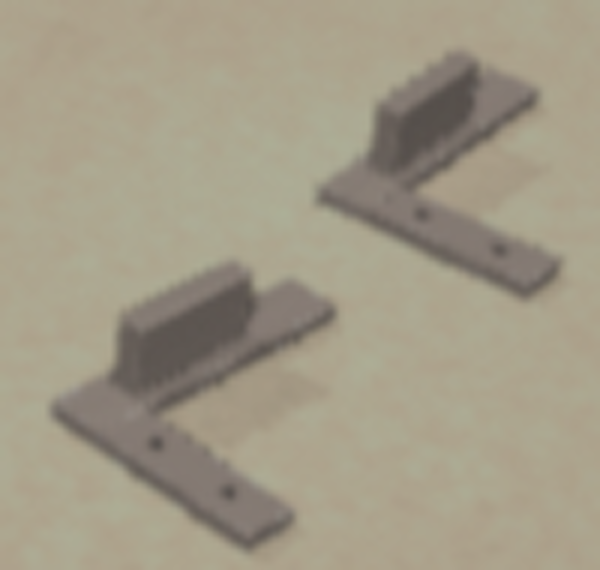

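```bash
cat > h.py <<'E'
import numpy as np, cv2
from rig import *
def ray(n,uv,z):
    m=camera_model(n);P=m['pose'];d=P[:3,:3]@np.array([(uv[0]-m['cx'])/m['fx'],(uv[1]-m['cy'])/m['fy'],1])
    return P[:3,3]+d*(z-P[2,3])/d[2]
def proj(n,X):
    m=camera_model(n);P=m['pose'];c=P[:3,:3].T@(np.asarray(X)-P[:3,3]);return np.array([c[0]/c[2]*m['fx']+m['cx'],c[1]/c[2]*m['fy']+m['cy']])
def fit(name,pts):  # pts: (view,(u,v),(x,y,z)) -> x,y,yaw of object
    W=np.array([ray(n,uv,L[2])[:2] for n,uv,L in pts]);L=np.array([l[:2] for _,_,l in pts],float)
    wc,lc=W.mean(0),L.mean(0);a=W-wc;b=L-lc
    yaw=np.arctan2((b[:,0]*a[:,1]-b[:,1]*a[:,0]).sum(),(b*a).sum())
    R=np.array([[np.cos(yaw),-np.sin(yaw)],[np.sin(yaw),np.cos(yaw)]])
    t=wc-R@lc; r=W-(L@R.T+t)
    print(name,t.round(1),round(yaw,4));print([(p[0],*e.round(1)) for p,e in zip(pts,r)])
    return t,yaw
E
cat > p.py <<'E'
from h import *
A=lambda c,k,o:(c[0]/k+o[0],c[1]/k+o[1])
t1=lambda *c:("top",A(c,6,(144.6,224.6)))
t2=lambda *c:("top",A(c,4.8,(304.6,234.6)))
s3=lambda *c:("side",A(c,5.5,(209.6,234.6)))
s4=lambda *c:("side",A(c,6,(319.6,129.6)))
jt=[(*t1(180,117),(58,55,21)),(*t1(180,72),(72,55,21)),(*t1(528,103),(58,-80,21)),(*t1(113,68),(80,85,10)),(*t1(543,54),(80,-85,10)),(*t1(550,463),(-80,-85,10)),(*t1(104,480),(-80,85,10))]
js=[(*s3(38,345),(80,85,10)),(*s3(707,208),(-80,-85,10)),(*s3(135,284),(58,55,21)),(*s3(106,272),(72,55,21)),(*s3(372,50),(58,-80,21))]
fit("jig top",jt);fit("jig side",js);fit("jig",jt+js)
q=[((25,245),(-87.5,55,8)),((80,262),(-87.5,30,8)),((85,50),(12.5,55,8)),((350,122),(12.5,-75,8)),((335,176),(-12.5,-75,8)),((128,72),(6,30,40)),((265,110),(6,-30,40)),((258,130),(-6,-30,40)),((122,92),(-6,30,40))]
qs=[((52,408),(12.5,55,8)),((293,515),(-87.5,30,8)),((248,542),(-87.5,55,8)),((333,312),(-12.5,-75,8)),((292,280),(12.5,-75,8)),((120,318),(6,30,40)),((235,262),(6,-30,40)),((252,272),(-6,-30,40)),((133,335),(-6,30,40))]
a=[(*t2(*c),l) for c,l in q];b=[(*s4(*c),l) for c,l in qs]
fit("sq top",a);fit("sq side",b);fit("sq",a+b)
a=np.array
# stop end
for z in (100,120,130,140): print(z,ray(*t1(85,232),z).round(1), ray(*s3(265,155),z).round(1))
E
python3 p.py
```

```text
jig top [466.8 122.4] 0.017
[('top', np.float64(-1.4), np.float64(-0.4)), ('top', np.float64(2.0), np.float64(0.0)), ('top', np.float64(-0.9), np.float64(1.2)), ('top', np.float64(-1.7), np.float64(-1.1)), ('top', np.float64(-2.4), np.float64(1.3)), ('top', np.float64(2.2), np.float64(0.7)), ('top', np.float64(2.2), np.float64(-1.8))]
jig side [466.  124.5] 0.0189
[('side', np.float64(-1.8), np.float64(0.3)), ('side', np.float64(3.0), np.float64(-0.3)), ('side', np.float64(2.9), np.float64(0.2)), ('side', np.float64(-0.1), np.float64(0.9)), ('side', np.float64(-4.0), np.float64(-1.1))]
jig [466.4 123.3] 0.0183
[('top', np.float64(-1.0), np.float64(-1.3)), ('top', np.float64(2.4), np.float64(-0.9)), ('top', np.float64(-0.7), np.float64(0.3)), ('top', np.float64(-1.2), np.float64(-2.0)), ('top', np.float64(-2.2), np.float64(0.4)), ('top', np.float64(2.4), np.float64(0.0)), ('top', np.float64(2.6), np.float64(-2.5)), ('side', np.float64(-2.3), np.float64(1.5)), ('side', np.float64(2.5), np.float64(0.8)), ('side', np.float64(2.4), np.float64(1.4)), ('side', np.float64(-0.6), np.float64(2
[... 1221 characters left out ...]
np.float64(-2.4), np.float64(-3.5)), ('top', np.float64(-0.2), np.float64(-3.4)), ('top', np.float64(0.2), np.float64(1.9)), ('side', np.float64(-1.4), np.float64(2.9)), ('side', np.float64(0.8), np.float64(3.1)), ('side', np.float64(0.0), np.float64(1.8)), ('side', np.float64(0.5), np.float64(4.6)), ('side', np.float64(-1.1), np.float64(1.6)), ('side', np.float64(-0.3), np.float64(0.8)), ('side', np.float64(-1.5), np.float64(1.6)), ('side', np.float64(1.8), np.float64(0.3)), ('side', np.float64(2.4), np.float64(3.9))]
100 [472.3 189.  100. ] [479.  174.1 100. ]
120 [470.5 183.1 120. ] [467.6 190.6 120. ]
130 [469.6 180.1 130. ] [462.  198.9 130. ]
140 [468.7 177.2 140. ] [456.3 207.1 140. ]
```

```bash
cat >> h.py <<'E'
def go(x,y,z,yaw):
    s=sense();p=s['eef_pos'];r=s['tcp_rot']
    from scipy.spatial.transform import Rotation as Ro
    M=Ro.from_euler('xyz',r).as_matrix()
    d=M.T@(np.array([x,y,z])-p)/10
    print("t",round(s['clock'],2),"pos",p.round(1),"rot",r.round(3),"F",s['contact_force'].round(1),"open",round(s['opening'],3))
    print("delta cm",d.round(2),"twist",round((r[2]-yaw+np.pi)%(2*np.pi)-np.pi,3))
E
python3 -c "
from h import *
go(412,185,200,0.018)"
```

```text
t 0.1 pos [ 252.9 -571.1  230.7] rot [ 3.142e+00  1.000e-03 -1.154e+00] F [-0.2 -0.7  0.1] open 0.999
delta cm [-62.69 -45.16   3.14] twist -1.172
```

Emit:
{"name": "arm_command", "arguments": {"plan": [{"translation":[-3.1,-2.3,0],"twist":-0.1,"gripper":0},{"translation":[-6.2,-4.6,0],"twist":-0.2,"gripper":0},{"translation":[-9.3,-6.9,0],"twist":-0.3,"gripper":0},{"translation":[-12.4,-9.2,0],"twist":-0.4,"gripper":0},{"translation":[-15.5,-11.5,0],"twist":-0.5,"gripper":0}]}}

```text
clock: 0.52
eef_pos: [295.0, -380.9, 230.4]
tcp_rot: [-3.141, 0.002, -0.65]
contact_force: [0.7, -0.1, 0.1]
opening: 0.297
```

```bash
python3 -c "
from h import *
go(412,185,200,0.018)"
```

```text
t 0.52 pos [ 295.  -380.9  230.4] rot [-3.141e+00  2.000e-03 -6.500e-01] F [ 0.7 -0.1  0.1] open 0.297
delta cm [-24.91 -52.14   3.13] twist -0.668
```

Emit:
{"name": "arm_command", "arguments": {"plan": [{"translation":[-1.7,-3.5,0.2],"twist":-0.1,"gripper":0},{"translation":[-3.4,-7,0.4],"twist":-0.2,"gripper":0},{"translation":[-5.1,-10.5,0.6],"twist":-0.3,"gripper":0},{"translation":[-6.8,-14,0.8],"twist":-0.4,"gripper":0},{"translation":[-8.5,-17.5,1.0],"twist":-0.5,"gripper":0}]}}

```text
clock: 0.93
eef_pos: [332.9, -188.3, 220.6]
tcp_rot: [-3.14, 0.001, -0.145]
contact_force: [0.6, -0.3, -1.0]
opening: 0.002
```

```bash
python3 -c "
from h import *
go(412,185,200,0.018)"
```

```text
t 0.93 pos [ 332.9 -188.3  220.6] rot [-3.14e+00  1.00e-03 -1.45e-01] F [ 0.6 -0.3 -1. ] open 0.002
delta cm [  2.43 -38.08   2.12] twist -0.163
```

Emit:
{"name": "arm_command", "arguments": {"plan": [{"translation":[0.2,-3.9,0.2],"twist":-0.04,"gripper":0},{"translation":[0.4,-7.8,0.4],"twist":-0.08,"gripper":0},{"translation":[0.6,-11.7,0.6],"twist":-0.12,"gripper":0},{"translation":[0.8,-15.6,0.8],"twist":-0.16,"gripper":0},{"translation":[1.0,-19.5,1.0],"twist":-0.163,"gripper":0}]}}

```text
clock: 1.35
eef_pos: [370.7, 5.1, 210.9]
tcp_rot: [-3.14, 0.0, 0.02]
contact_force: [1.1, 0.3, 0.5]
opening: -0.002
```

```bash
python3 -c "
from h import *
go(412,185,200,0.018)"
```

```text
t 1.35 pos [370.7   5.1 210.9] rot [-3.14  0.    0.02] F [1.1 0.3 0.5] open -0.002
delta cm [  4.49 -17.9    1.12] twist 0.002
```

Emit:
{"name": "arm_command", "arguments": {"plan": [{"translation":[1.1,-3.8,0.2],"twist":0,"gripper":0},{"translation":[2.2,-7.6,0.4],"twist":0,"gripper":0},{"translation":[3.3,-11.4,0.6],"twist":0,"gripper":0},{"translation":[4.0,-15,0.8],"twist":0,"gripper":0},{"translation":[4.5,-17.9,1.1],"twist":0,"gripper":0}]}}

```text
clock: 1.77
eef_pos: [412.4, 187.8, 200.1]
tcp_rot: [-3.139, -0.0, 0.021]
contact_force: [1.3, 0.3, 0.4]
opening: 0.002
```

```bash
python3 -c "
from h import *
go(412,185,98,0.018)"
```

```text
t 1.77 pos [412.4 187.8 200.1] rot [-3.139 -0.     0.021] F [1.3 0.3 0.4] open 0.002
delta cm [-0.05  0.3  10.21] twist 0.003
```

Emit:
{"name": "arm_command", "arguments": {"plan": [{"translation":[0,0.1,3],"twist":0,"gripper":0},{"translation":[0,0.2,6],"twist":0,"gripper":0},{"translation":[0,0.3,8],"twist":0,"gripper":0},{"translation":[0,0.3,9.6],"twist":0,"gripper":0},{"translation":[0,0.3,10.2],"twist":0,"gripper":0}]}}

```text
clock: 2.18
eef_pos: [410.9, 184.4, 95.8]
tcp_rot: [-3.141, 0.003, 0.021]
contact_force: [-0.5, -1.1, 0.3]
opening: 0.0
```

```bash
python3 - <<'E'
from h import *
go(437,185,98,0.018)
r=95
for th in (1.0,.8,.6,.4,.2,0): print(th,round(405.4+r*np.cos(th)-5.25*np.sin(th)-14.5,1),round(15.5+r*np.sin(th)+5.25*np.cos(th),1))
a=grab_frame("side");cv2.imwrite("pics/s1.png",cv2.resize(a[150:350,170:370],None,fx=3,fy=3))
E
```

```text
t 2.18 pos [410.9 184.4  95.8] rot [-3.141e+00  3.000e-03  2.100e-02] F [-0.5 -1.1  0.3] open 0.0
delta cm [ 2.61  0.   -0.22] twist 0.003
1.0 437.8 98.3
0.8 453.3 87.3
0.6 466.3 73.5
0.4 476.4 57.3
0.2 483.0 39.5
0 485.9 20.8
```

View pics/s1.png

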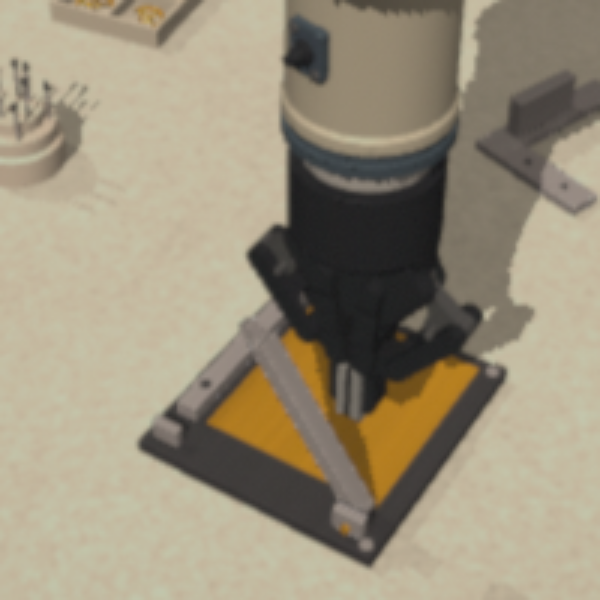

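Emit:
{"name": "arm_command", "arguments": {"plan": [{"translation":[0,0,-0.8],"twist":0,"gripper":0},{"translation":[0.8,0,-1.5],"twist":0,"gripper":0},{"translation":[1.6,0,-1.5],"twist":0,"gripper":0},{"translation":[2.5,0,-1.5],"twist":0,"gripper":0},{"translation":[3.3,0,-1.5],"twist":0,"gripper":0}]}}

```text
clock: 2.65
eef_pos: [446.2, 185.5, 112.1]
tcp_rot: [-3.14, 0.001, 0.021]
contact_force: [-0.7, -0.0, 0.1]
opening: -0.003
```

```bash
python3 - <<'E'
from h import *
go(444,185,110,0.018)
r=108
for th in (1.0,.8,.6,.4,.2,0): print(th,round(405.4+r*np.cos(th)-5.25*np.sin(th)-14.5,1),round(15.5+r*np.sin(th)+5.25*np.cos(th),1))
a=grab_frame("side");cv2.imwrite("pics/s2.png",cv2.resize(a[150:350,170:370],None,fx=3,fy=3))
E
```

```text
t 2.65 pos [446.2 185.5 112.1] rot [-3.14e+00  1.00e-03  2.10e-02] F [-0.7 -0.   0.1] open -0.003
delta cm [-0.22  0.04  0.21] twist 0.003
1.0 444.8 109.2
0.8 462.4 96.6
0.6 477.1 80.8
0.4 488.3 62.4
0.2 495.7 42.1
0 498.9 20.8
```

View pics/s2.png

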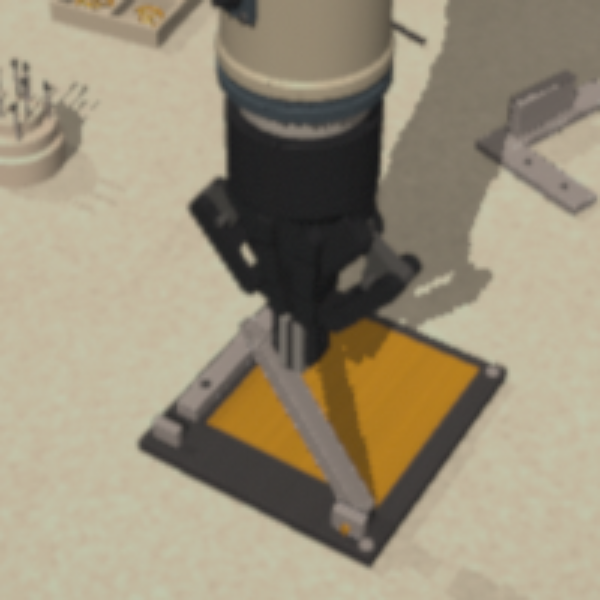

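Emit:
{"name": "arm_command", "arguments": {"plan": [{"translation":[0.8,0,0.8],"twist":0,"gripper":0},{"translation":[1.6,0,1.6],"twist":0,"gripper":0},{"translation":[2.4,0,2.4],"twist":0,"gripper":0},{"translation":[3.1,0,3.1],"twist":0,"gripper":0},{"translation":[3.6,0,4.0],"twist":0,"gripper":0}]}}

```text
clock: 3.12
eef_pos: [484.3, 186.5, 70.8]
tcp_rot: [-3.14, -0.0, 0.021]
contact_force: [0.1, -0.3, 1.4]
opening: -0.004
```

```bash
python3 - <<'E'
from h import *
go(499,186,20,0.018)
a=grab_frame("side");cv2.imwrite("pics/s3.png",cv2.resize(a[150:350,170:370],None,fx=3,fy=3))
E
```

```text
t 3.12 pos [484.3 186.5  70.8] rot [-3.14  -0.     0.021] F [ 0.1 -0.3  1.4] open -0.004
delta cm [1.47 0.09 5.08] twist 0.003
```

View pics/s3.png

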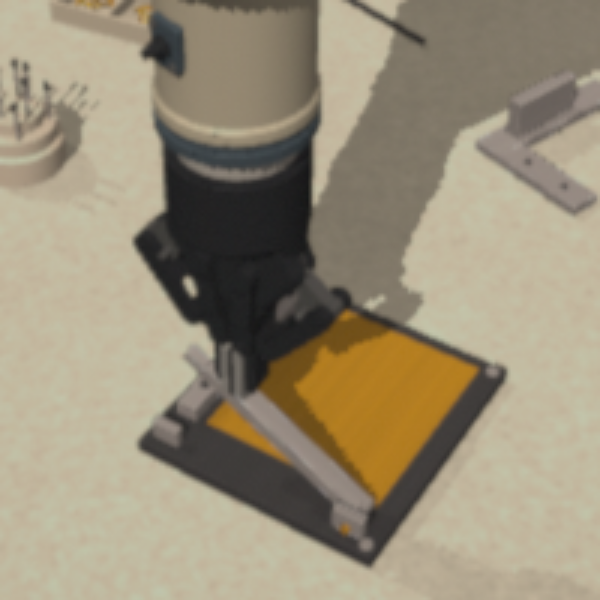

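Working: the bar is following the fingertips. Continue down.

Emit:
{"name": "arm_command", "arguments": {"plan": [{"translation":[0.4,0,0.9],"twist":0,"gripper":0},{"translation":[0.7,0,1.8],"twist":0,"gripper":0},{"translation":[1.0,0,2.7],"twist":0,"gripper":0},{"translation":[1.2,0,3.6],"twist":0,"gripper":0},{"translation":[1.2,0,4.4],"twist":0,"gripper":0}]}}

```text
clock: 3.58
eef_pos: [496.4, 186.6, 24.3]
tcp_rot: [-3.14, 0.001, 0.021]
contact_force: [0.4, -0.5, 0.8]
opening: 0.001
```

```bash
python3 - <<'E'
from h import *
go(499,186,20,0.018)
E
```

```text
t 3.58 pos [496.4 186.6  24.3] rot [-3.14e+00  1.00e-03  2.10e-02] F [ 0.4 -0.5  0.8] open 0.001
delta cm [0.26 0.06 0.43] twist 0.003
```

Emit:
{"name": "arm_command", "arguments": {"plan": [{"translation":[0,0,0.2],"twist":0,"gripper":0},{"translation":[0,0,0.35],"twist":0,"gripper":0},{"translation":[0,0,0.45],"twist":0,"gripper":0},{"translation":[0,0,0.5],"twist":0,"gripper":0},{"translation":[0,0,0.5],"twist":0,"gripper":0}]}}

```text
clock: 4.0
eef_pos: [495.8, 186.4, 20.4]
tcp_rot: [-3.141, 0.002, 0.021]
contact_force: [-5.4, -2.0, 16.2]
opening: -0.006
```

```bash
python3 - <<'E'
from h import *
go(499,186,20,0.018)
E
```

```text
t 4.0 pos [495.8 186.4  20.4] rot [-3.141e+00  2.000e-03  2.100e-02] F [-5.4 -2.  16.2] open -0.006
delta cm [0.32 0.05 0.04] twist 0.003
```

Emit:
{"name": "arm_command", "arguments": {"plan": [{"translation":[0,0,-2],"twist":0,"gripper":0},{"translation":[0,0,-6],"twist":0.0,"gripper":0.5},{"translation":[0,2,-9.5],"twist":0.1,"gripper":1},{"translation":[0,5,-11],"twist":0.2,"gripper":1},{"translation":[0,9,-12],"twist":0.3,"gripper":1}]}}

```text
clock: 4.42
eef_pos: [499.3, 97.1, 143.2]
tcp_rot: [-3.139, -0.002, -0.281]
contact_force: [-0.2, 0.3, -0.2]
opening: 0.567
```

```bash
python3 - <<'E'
from h import *
go(487.5,-208,130,-0.313)
E
```

```text
t 4.42 pos [499.3  97.1 143.2] rot [-3.139e+00 -2.000e-03 -2.810e-01] F [-0.2  0.3 -0.2] open 0.567
delta cm [ 7.33 29.64  1.25] twist 0.032
```

Emit:
{"name": "arm_command", "arguments": {"plan": [{"translation":[0.9,3.6,0],"twist":0.03,"gripper":1},{"translation":[1.8,7.2,0],"twist":0.03,"gripper":1},{"translation":[2.7,10.8,0],"twist":0.03,"gripper":1},{"translation":[3.6,14.4,0],"twist":0.03,"gripper":1},{"translation":[4.4,17.5,0],"twist":0.03,"gripper":1}]}}

```text
clock: 4.83
eef_pos: [492.4, -85.3, 143.1]
tcp_rot: [-3.139, -0.002, -0.311]
contact_force: [0.9, 0.6, 0.8]
opening: 1.003
```

```bash
python3 - <<'E'
from h import *
go(487.5,-208,130,-0.313)
for n in("top","side"): cv2.imwrite(f"pics/{n}4.png",grab_frame(n))
t=cv2.imread("pics/top4.png");s=cv2.imread("pics/side4.png")
cv2.imwrite("pics/d1.png",cv2.resize(s[220:340,200:360],None,fx=4,fy=4,interpolation=cv2.INTER_CUBIC))
E
```

```text
t 4.83 pos [492.4 -85.3 143.1] rot [-3.139e+00 -2.000e-03 -3.110e-01] F [0.9 0.6 0.8] open 1.003
delta cm [ 3.29 11.84  1.28] twist 0.002
```

View pics/top4.png

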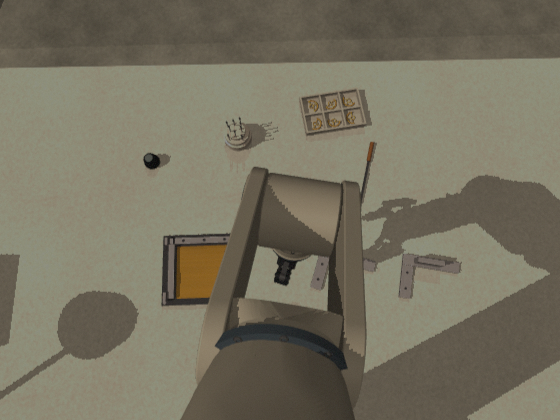

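View pics/d1.png

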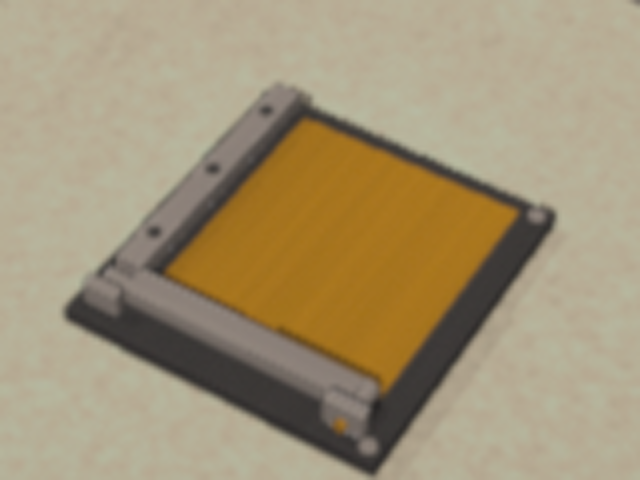

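Emit:
{"name": "arm_command", "arguments": {"plan": [{"translation":[0.9,3.2,0],"twist":0,"gripper":1},{"translation":[1.8,6.4,0.5],"twist":0,"gripper":1},{"translation":[2.6,9.4,1.5],"twist":0,"gripper":1},{"translation":[3.2,11.4,3],"twist":0,"gripper":1},{"translation":[3.3,11.8,5],"twist":0,"gripper":1}]}}

```text
clock: 5.35
eef_pos: [488.9, -212.0, 93.5]
tcp_rot: [-3.14, -0.007, -0.316]
contact_force: [1.0, 0.4, -0.4]
opening: 0.998
```

```bash
python3 - <<'E'
from h import *
go(487.5,-208,15,-0.313)
s=grab_frame("side")
cv2.imwrite("pics/d2.png",cv2.resize(s[90:240,290:440],None,fx=4,fy=4,interpolation=cv2.INTER_CUBIC))
E
```

```text
t 5.35 pos [ 488.9 -212.    93.5] rot [-3.14  -0.007 -0.316] F [ 1.   0.4 -0.4] open 0.998
delta cm [-0.31 -0.33  7.85] twist -0.003
```

View pics/d2.png

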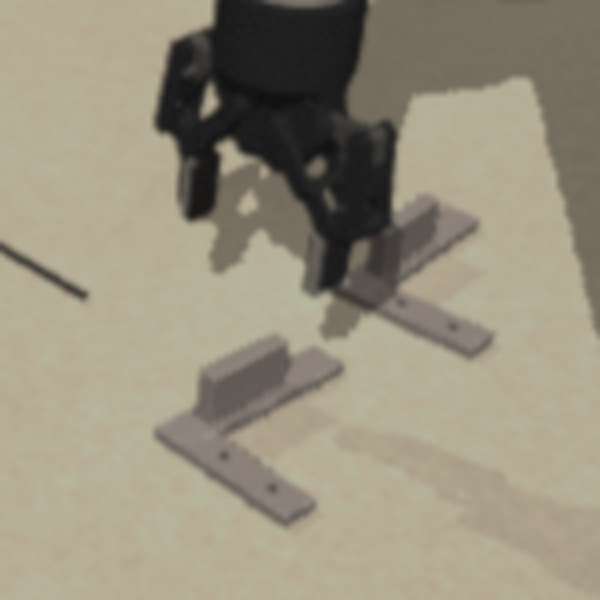

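Emit:
{"name": "arm_command", "arguments": {"plan": [{"translation":[-0.3,-0.3,1.8],"twist":0,"gripper":1},{"translation":[-0.3,-0.3,3.6],"twist":0,"gripper":1},{"translation":[-0.3,-0.3,5.4],"twist":0,"gripper":1},{"translation":[-0.3,-0.3,7.0],"twist":0,"gripper":1},{"translation":[-0.3,-0.3,7.8],"twist":0,"gripper":1}]}}

```text
clock: 5.82
eef_pos: [483.6, -204.8, 10.1]
tcp_rot: [-3.139, 0.002, -0.316]
contact_force: [-0.5, 0.3, 0.2]
opening: 1.001
```

```bash
python3 - <<'E'
from h import *
go(487.5,-208,15,-0.313)
s=grab_frame("side")
cv2.imwrite("pics/d3.png",cv2.resize(s[90:240,290:440],None,fx=4,fy=4,interpolation=cv2.INTER_CUBIC))
E
```

```text
t 5.82 pos [ 483.6 -204.8   10.1] rot [-3.139e+00  2.000e-03 -3.160e-01] F [-0.5  0.3  0.2] open 1.001
delta cm [ 0.47  0.18 -0.49] twist -0.003
```

View pics/d3.png

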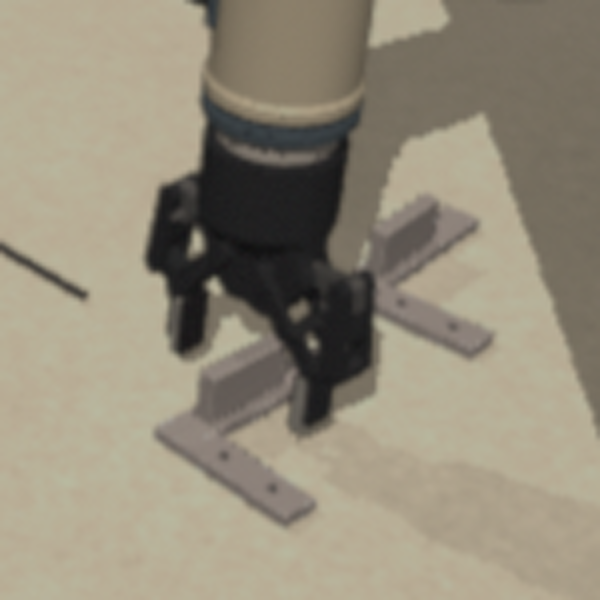

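Emit:
{"name": "arm_command", "arguments": {"plan": [{"translation":[0.4,0.1,-0.4],"twist":0,"gripper":1},{"translation":[0.4,0.1,-0.5],"twist":0,"gripper":0.5},{"translation":[0.4,0.1,-0.5],"twist":0,"gripper":0},{"translation":[0.4,0.1,-0.5],"twist":0,"gripper":0},{"translation":[0.4,0.1,-0.5],"twist":0,"gripper":0}], "squeeze": 60}}

```text
clock: 6.28
eef_pos: [487.2, -207.1, 15.3]
tcp_rot: [-3.139, 0.002, -0.316]
contact_force: [-0.4, 0.6, -0.2]
opening: 0.453
```

```bash
python3 - <<'E'
from h import *
go(487.5,-208,15,-0.313)
E
```

```text
t 6.28 pos [ 487.2 -207.1   15.3] rot [-3.139e+00  2.000e-03 -3.160e-01] F [-0.4  0.6 -0.2] open 0.453
delta cm [0.06 0.07 0.03] twist -0.003
```

Emit:
{"name": "arm_command", "arguments": {"plan": [{"translation":[0,0,0],"twist":0,"gripper":0},{"translation":[0,0,0],"twist":0,"gripper":0},{"translation":[0,0,0],"twist":0,"gripper":0},{"translation":[0,0,0],"twist":0,"gripper":0},{"translation":[0,0,0],"twist":0,"gripper":0}], "squeeze": 60}}

```text
clock: 6.7
eef_pos: [487.6, -207.3, 15.9]
tcp_rot: [-3.139, 0.001, -0.316]
contact_force: [-1.0, 0.0, 6.4]
opening: 0.126
```

```bash
python3 - <<'E'
from h import *
go(487.5,-208,15,-0.313)
s=grab_frame("side")
cv2.imwrite("pics/d4.png",cv2.resize(s[90:240,290:440],None,fx=4,fy=4,interpolation=cv2.INTER_CUBIC))
E
```

```text
t 6.7 pos [ 487.6 -207.3   15.9] rot [-3.139e+00  1.000e-03 -3.160e-01] F [-1.   0.   6.4] open 0.126
delta cm [0.01 0.06 0.09] twist -0.003
```

View pics/d4.png

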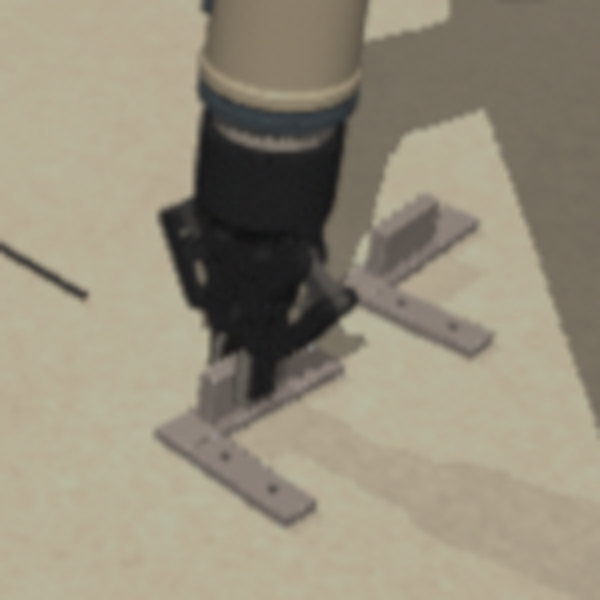

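Emit:
{"name": "arm_command", "arguments": {"plan": [{"translation":[0,0,-0.6],"twist":0,"gripper":0},{"translation":[0,0,-2.0],"twist":0,"gripper":0},{"translation":[0,0,-3.5],"twist":-0.0,"gripper":0},{"translation":[0,0,-5],"twist":-0.0,"gripper":0},{"translation":[0,0,-6],"twist":0,"gripper":0}]}}

```text
clock: 7.17
eef_pos: [487.7, -207.6, 77.2]
tcp_rot: [-3.139, 0.0, -0.316]
contact_force: [0.7, -0.9, -2.1]
opening: 0.128
```

```bash
python3 - <<'E'
from h import *
go(500,112,75,0.018)
s=grab_frame("side")
cv2.imwrite("pics/d5.png",cv2.resize(s[90:240,290:440],None,fx=4,fy=4,interpolation=cv2.INTER_CUBIC))
E
```

```text
t 7.17 pos [ 487.7 -207.6   77.2] rot [-3.139  0.    -0.316] F [ 0.7 -0.9 -2.1] open 0.128
delta cm [ -8.77 -30.76   0.3 ] twist -0.334
```

View pics/d5.png

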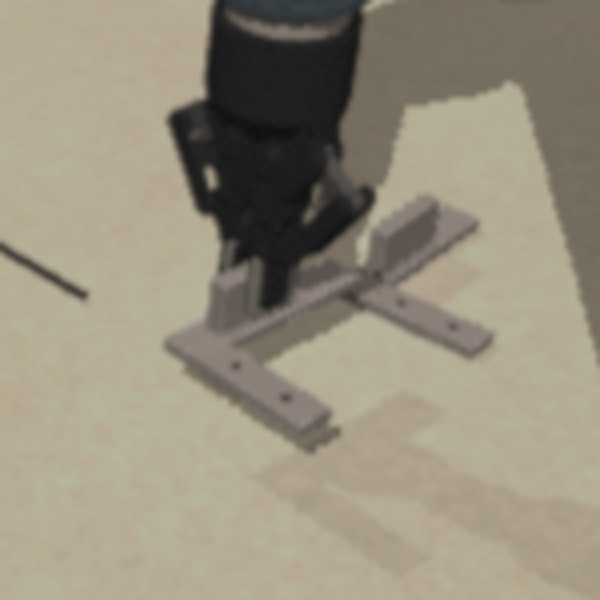

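The square is held level and lifted. I'll carry it to the jig in gentle steps.

Emit:
{"name": "arm_command", "arguments": {"plan": [{"translation":[-0.6,-2,0],"twist":-0.04,"gripper":0},{"translation":[-1.5,-5,0],"twist":-0.08,"gripper":0},{"translation":[-2.4,-8,0],"twist":-0.12,"gripper":0},{"translation":[-3.3,-11,0],"twist":-0.16,"gripper":0},{"translation":[-4.2,-14,0],"twist":-0.2,"gripper":0}]}}

```text
clock: 7.63
eef_pos: [491.6, -60.6, 78.5]
tcp_rot: [-3.14, -0.002, -0.115]
contact_force: [1.6, 0.4, -3.8]
opening: 0.126
```

```bash
python3 - <<'E'
from h import *
go(500,112,75,0.018)
E
```

```text
t 7.63 pos [491.6 -60.6  78.5] rot [-3.14e+00 -2.00e-03 -1.15e-01] F [ 1.6  0.4 -3.8] open 0.126
delta cm [ -1.15 -17.24   0.38] twist -0.133
```

Emit:
{"name": "arm_command", "arguments": {"plan": [{"translation":[-0.2,-4,0],"twist":-0.04,"gripper":0},{"translation":[-0.5,-8,0],"twist":-0.08,"gripper":0},{"translation":[-0.8,-12,0],"twist":-0.12,"gripper":0},{"translation":[-1.0,-15.5,0.2],"twist":-0.133,"gripper":0},{"translation":[-1.1,-17.2,0.4],"twist":-0.133,"gripper":0}]}}

```text
clock: 8.05
eef_pos: [500.4, 115.1, 74.6]
tcp_rot: [-3.139, -0.002, 0.021]
contact_force: [0.7, 0.2, -3.7]
opening: 0.13
```

```bash
python3 - <<'E'
from h import *
go(500,112,26,0.018)
for n in("top","side"): cv2.imwrite(f"pics/{n}6.png",grab_frame(n))
s=cv2.imread("pics/side6.png")
cv2.imwrite("pics/e1.png",cv2.resize(s[190:340,195:360],None,fx=4,fy=4,interpolation=cv2.INTER_CUBIC))
E
```

```text
t 8.05 pos [500.4 115.1  74.6] rot [-3.139e+00 -2.000e-03  2.100e-02] F [ 0.7  0.2 -3.7] open 0.13
delta cm [-0.05  0.32  4.86] twist 0.003
```

View pics/e1.png

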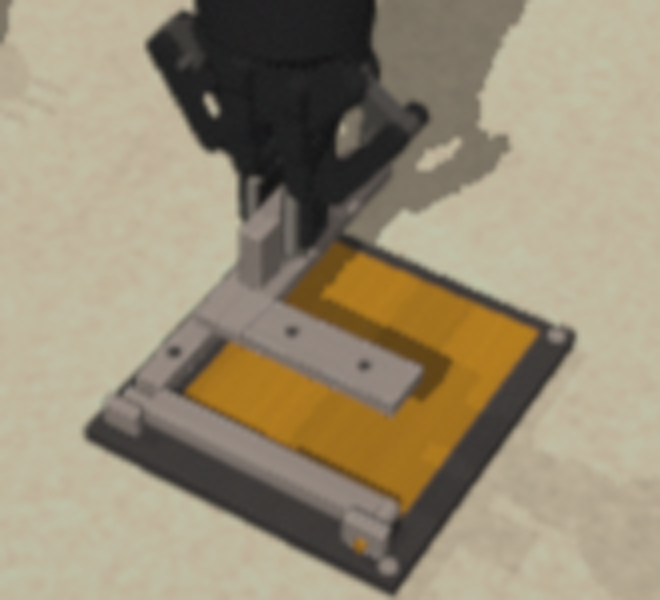

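```bash
python3 - <<'E'
from h import *
o=lambda a,b:("side",(194.6+a/4,189.6+b/4))
z=74.7-15.6+8
fit("held",[(*o(201,318),(12.5,55,z)),(*o(390,410),(-87.5,55,z)),(*o(424,368),(-87.5,30,z))])
# jig again w/ shut stop
k=lambda a,b:("side",(194.6+a/4,189.6+b/4))
fit("jig",[(*k(88,432),(80,85,10)),(*k(395,593),(-80,85,2)),(*k(575,335),(-80,-85,10)),(*k(185,395),(58,55,21)),(*k(400,508),(-60,55,18))])
E
```

```text
held [499.3 117.1] 0.0218
[('side', np.float64(-3.0), np.float64(-0.4)), ('side', np.float64(1.7), np.float64(1.7)), ('side', np.float64(1.3), np.float64(-1.3))]
jig [464.1 124. ] 0.028
[('side', np.float64(0.4), np.float64(0.5)), ('side', np.float64(5.2), np.float64(-1.3)), ('side', np.float64(2.6), np.float64(2.8)), ('side', np.float64(-7.5), np.float64(-2.3)), ('side', np.float64(-0.7), np.float64(0.4))]
```

View pics/top6.png

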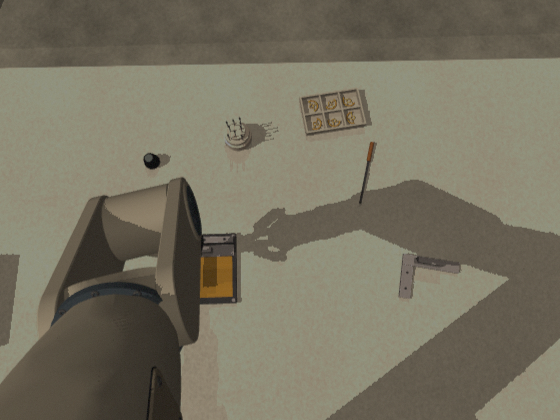

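Emit:
{"name": "arm_command", "arguments": {"plan": [{"translation":[-0.2,0.5,0.8],"twist":0,"gripper":0},{"translation":[-0.2,0.5,1.8],"twist":0,"gripper":0},{"translation":[-0.2,0.5,2.8],"twist":0,"gripper":0},{"translation":[-0.2,0.5,3.6],"twist":0,"gripper":0},{"translation":[-0.2,0.5,4.2],"twist":0,"gripper":0}]}}

```text
clock: 8.57
eef_pos: [497.6, 108.1, 30.6]
tcp_rot: [-3.14, 0.0, 0.02]
contact_force: [0.3, 0.9, -3.3]
opening: 0.12
```

```bash
python3 - <<'E'
from h import *
go(500,112,26,0.018)
s=grab_frame("side")
cv2.imwrite("pics/e2.png",cv2.resize(s[190:340,195:360],None,fx=4,fy=4,interpolation=cv2.INTER_CUBIC))
E
```

```text
t 8.57 pos [497.6 108.1  30.6] rot [-3.14  0.    0.02] F [ 0.3  0.9 -3.3] open 0.12
delta cm [ 0.24 -0.38  0.46] twist 0.002
```

View pics/e2.png

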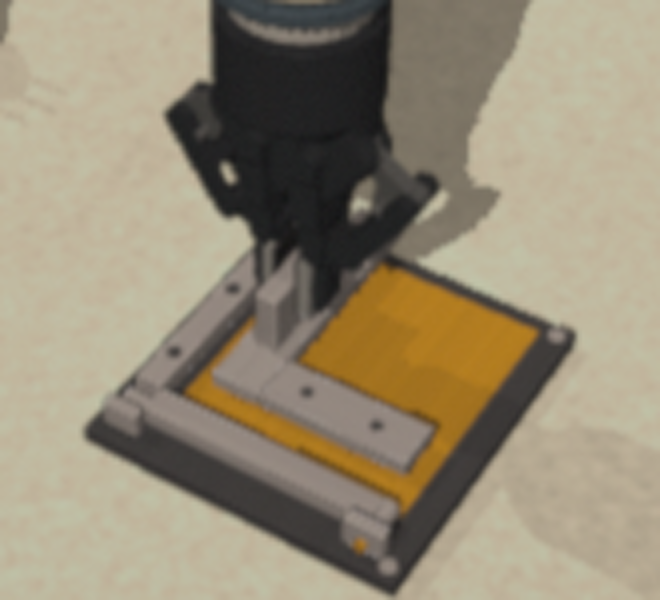

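Emit:
{"name": "arm_command", "arguments": {"plan": [{"translation":[0,0,0.15],"twist":0,"gripper":0},{"translation":[0,0,0.3],"twist":0,"gripper":0},{"translation":[0,0,0.4],"twist":0,"gripper":0},{"translation":[0,0,0.5],"twist":0,"gripper":0},{"translation":[0,0,0.55],"twist":0,"gripper":0}]}}

```text
clock: 9.03
eef_pos: [497.4, 108.0, 25.9]
tcp_rot: [-3.14, 0.001, 0.02]
contact_force: [-7.1, -3.5, 24.2]
opening: 0.129
```

```bash
python3 - <<'E'
from h import *
go(511,122,25.5,0.018)
E
```

```text
t 9.03 pos [497.4 108.   25.9] rot [-3.14e+00  1.00e-03  2.00e-02] F [-7.1 -3.5 24.2] open 0.129
delta cm [ 1.39 -1.37  0.04] twist 0.002
```

Emit:
{"name": "arm_command", "arguments": {"plan": [{"translation":[0.2,0,0],"twist":0,"gripper":0},{"translation":[0.4,-0.2,0],"twist":0,"gripper":0},{"translation":[0.6,-0.4,0],"twist":0,"gripper":0},{"translation":[0.8,-0.6,0],"twist":0,"gripper":0},{"translation":[0.9,-0.8,0],"twist":0,"gripper":0}]}}

```text
clock: 9.45
eef_pos: [506.6, 116.4, 25.9]
tcp_rot: [-3.141, 0.001, 0.02]
contact_force: [-1.2, -3.9, 2.1]
opening: 0.127
```

```bash
python3 - <<'E'
from h import *
go(511,122,25.5,0.018)
s=grab_frame("side")
cv2.imwrite("pics/e3.png",cv2.resize(s[190:340,195:360],None,fx=4,fy=4,interpolation=cv2.INTER_CUBIC))
E
```

```text
t 9.45 pos [506.6 116.4  25.9] rot [-3.141e+00  1.000e-03  2.000e-02] F [-1.2 -3.9  2.1] open 0.127
delta cm [ 0.45 -0.55  0.04] twist 0.002
```

View pics/e3.png

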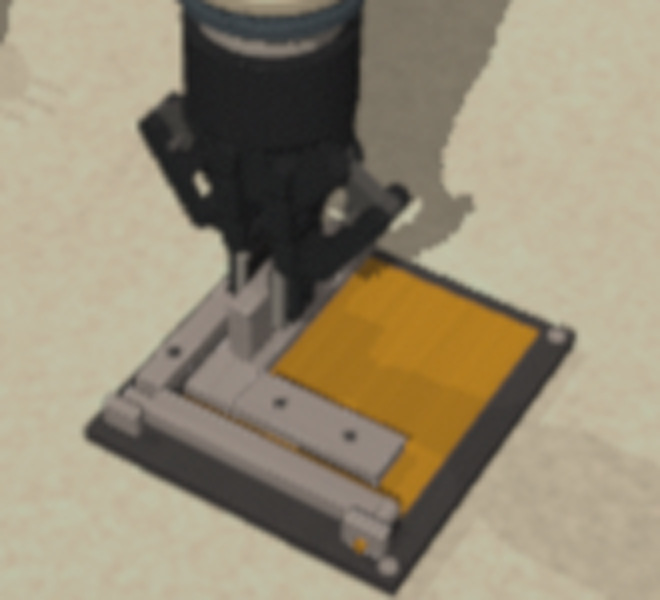

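Emit:
{"name": "arm_command", "arguments": {"plan": [{"translation":[0.1,0,0],"twist":0,"gripper":0},{"translation":[0.2,0,0],"twist":0,"gripper":0},{"translation":[0.3,0,0],"twist":0,"gripper":0},{"translation":[0.4,0,0],"twist":0,"gripper":0},{"translation":[0.5,0,0],"twist":0,"gripper":0}]}}

```text
clock: 9.92
eef_pos: [507.2, 116.7, 26.0]
tcp_rot: [-3.141, 0.009, 0.02]
contact_force: [-17.4, 3.1, 23.4]
opening: 0.131
```

```bash
python3 - <<'E'
from h import *
s=grab_frame("side")
cv2.imwrite("pics/e4.png",cv2.resize(s[235:320,210:310],None,fx=7,fy=7,interpolation=cv2.INTER_CUBIC))
E
```

```text
(no output)
```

View pics/e4.png

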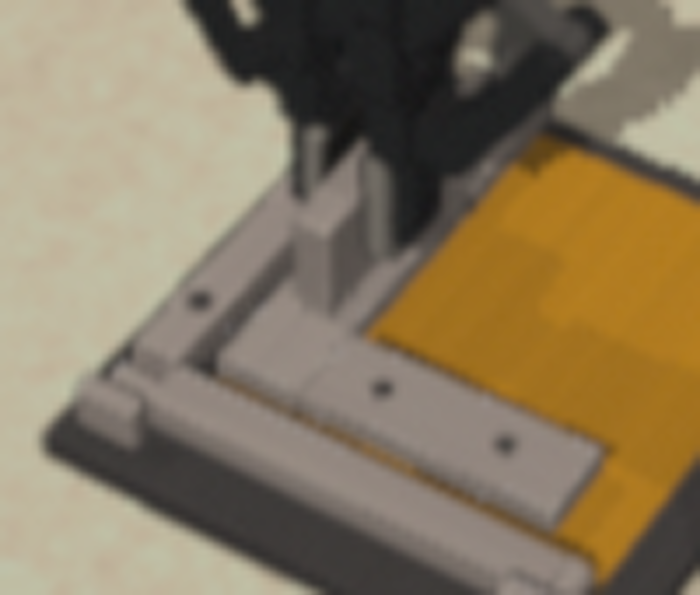

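```bash
python3 - <<'E'
from h import *
go(511,122,25.5,0.018)
s=sense();print(s['wrist_torque'],s['qpos'].round(3))
E
```

```text
t 9.97 pos [508.  116.7  26. ] rot [-3.141  0.008  0.02 ] F [-7.7 -0.3  9.3] open 0.128
delta cm [ 0.31 -0.53  0.05] twist 0.002
[0.03522738 1.07861248 0.01306894] [0.221 0.49  1.993 0.004 0.667 0.198]
```

Emit:
{"name": "arm_command", "arguments": {"plan": [{"translation":[0.1,0,-0.05],"twist":0,"gripper":0},{"translation":[0.2,0,-0.05],"twist":0,"gripper":0},{"translation":[0.3,0,-0.05],"twist":0,"gripper":0},{"translation":[0.3,0,-0.05],"twist":0,"gripper":0},{"translation":[0.3,0,-0.05],"twist":0,"gripper":0}]}}

```text
clock: 10.38
eef_pos: [511.3, 116.8, 26.3]
tcp_rot: [-3.141, 0.008, 0.02]
contact_force: [-0.7, 0.5, -3.0]
opening: 0.128
```

```bash
python3 - <<'E'
from h import *
s=grab_frame("side")
cv2.imwrite("pics/e5.png",cv2.resize(s[235:320,210:310],None,fx=7,fy=7,interpolation=cv2.INTER_CUBIC))
go(511,122,25.5,0.018)
E
```

```text
t 10.43 pos [511.2 116.7  26.3] rot [-3.141  0.008  0.02 ] F [ 1.1 -0.1 -4.2] open 0.126
delta cm [-0.   -0.53  0.08] twist 0.002
```

View pics/e5.png

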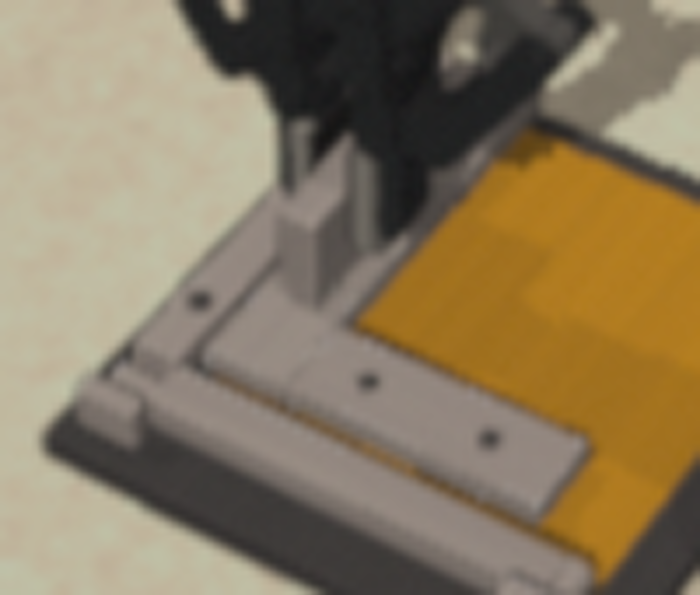

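Emit:
{"name": "arm_command", "arguments": {"plan": [{"translation":[0.05,0,0],"twist":0,"gripper":0},{"translation":[0.1,0,0],"twist":0,"gripper":0},{"translation":[0.15,0,0],"twist":0,"gripper":0},{"translation":[0.2,0,0],"twist":0,"gripper":0},{"translation":[0.25,0,0],"twist":0,"gripper":0}]}}

```text
clock: 10.85
eef_pos: [512.5, 116.7, 26.1]
tcp_rot: [-3.141, 0.01, 0.02]
contact_force: [-6.6, 1.8, 2.1]
opening: 0.131
```

Emit:
{"name": "arm_command", "arguments": {"plan": [{"translation":[0.0,-0.1,0],"twist":0,"gripper":0},{"translation":[0.0,-0.2,0],"twist":0,"gripper":0},{"translation":[0.0,-0.3,0],"twist":0,"gripper":0},{"translation":[0,-0.4,0],"twist":0,"gripper":0},{"translation":[0,-0.45,0],"twist":0,"gripper":0}]}}

```text
clock: 11.27
eef_pos: [512.4, 121.2, 26.1]
tcp_rot: [-3.141, 0.01, 0.02]
contact_force: [-1.3, -2.7, -1.6]
opening: 0.123
```

```bash
python3 - <<'E'
from h import *
s=grab_frame("side")
cv2.imwrite("pics/e6.png",cv2.resize(s[235:320,210:310],None,fx=7,fy=7,interpolation=cv2.INTER_CUBIC))
go(511,122,25.5,0.018)
E
```

```text
t 11.32 pos [512.4 121.3  26.1] rot [-3.141  0.01   0.02 ] F [-2.2 -1.4 -1.4] open 0.124
delta cm [-0.14 -0.08  0.06] twist 0.002
```

View pics/e6.png

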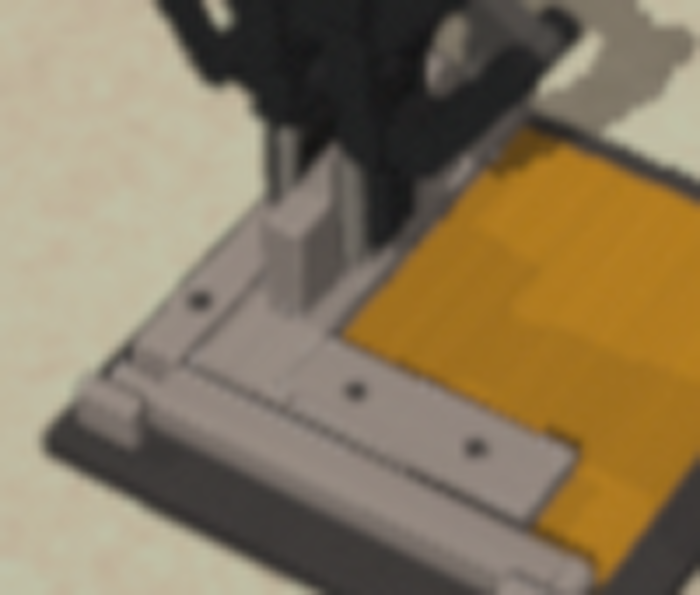

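Emit:
{"name": "arm_command", "arguments": {"plan": [{"translation":[0.05,-0.05,0],"twist":0,"gripper":0},{"translation":[0.08,-0.1,0],"twist":0,"gripper":0},{"translation":[0.1,-0.15,0],"twist":0,"gripper":0},{"translation":[0.1,-0.2,0],"twist":0,"gripper":0},{"translation":[0.1,-0.25,0],"twist":0,"gripper":0}]}}

```text
clock: 11.73
eef_pos: [512.4, 123.1, 26.1]
tcp_rot: [3.141, 0.012, 0.02]
contact_force: [-4.9, -6.7, 2.9]
opening: 0.127
```

Emit:
{"name": "arm_command", "arguments": {"plan": [{"translation":[0.05,-0.1,0],"twist":0,"gripper":0},{"translation":[0.1,-0.15,0],"twist":0,"gripper":0},{"translation":[0.15,-0.2,0.02],"twist":0,"gripper":0},{"translation":[0.15,-0.2,0.03],"twist":0,"gripper":0},{"translation":[0.15,-0.2,0.03],"twist":0,"gripper":0}]}}

```text
clock: 12.15
eef_pos: [512.5, 123.8, 26.1]
tcp_rot: [3.139, 0.015, 0.02]
contact_force: [-6.6, -10.1, 10.8]
opening: 0.13
```

```bash
python3 - <<'E'
from h import *
s=grab_frame("side")
cv2.imwrite("pics/e7.png",cv2.resize(s[235:320,210:310],None,fx=7,fy=7,interpolation=cv2.INTER_CUBIC))
go(511,122,25.5,0.018)
print(sense()['wrist_torque'])
E
```

```text
t 12.2 pos [512.4 123.8  26.1] rot [3.139 0.015 0.02 ] F [ -6.7 -11.1  10.8] open 0.123
delta cm [-0.15  0.18  0.06] twist 0.002
[-1.57090003  1.15531486 -0.11840285]
```

View pics/e7.png

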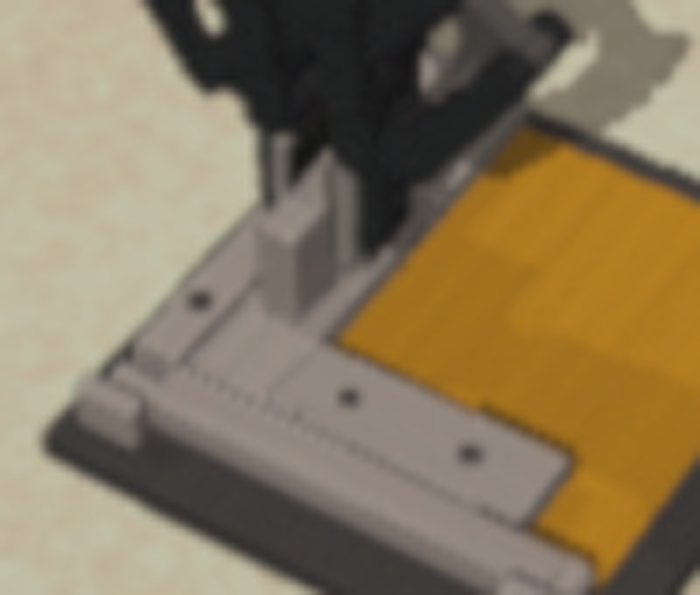

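Emit:
{"name": "arm_command", "arguments": {"plan": [{"translation":[0.15,-0.2,0],"twist":0,"gripper":0},{"translation":[0.25,-0.25,-0.02],"twist":0,"gripper":0},{"translation":[0.3,-0.3,-0.02],"twist":0,"gripper":0},{"translation":[0.3,-0.3,-0.02],"twist":0,"gripper":0},{"translation":[0.3,-0.3,-0.02],"twist":0,"gripper":0}], "squeeze": 80}}

```text
clock: 12.62
eef_pos: [512.5, 124.7, 26.3]
tcp_rot: [3.136, 0.021, 0.021]
contact_force: [-10.3, -16.1, 13.5]
opening: 0.123
```

```bash
python3 - <<'E'
from h import *
for n in("top","side"): cv2.imwrite(f"pics/{n}8.png",grab_frame(n))
s=cv2.imread("pics/side8.png");t=cv2.imread("pics/top8.png")
cv2.imwrite("pics/e8.png",cv2.resize(s[235:320,210:310],None,fx=7,fy=7,interpolation=cv2.INTER_CUBIC))
go(511,122,25.5,0.018)
print(sense()['wrist_torque'])
E
```

```text
t 12.72 pos [512.5 124.7  26.3] rot [3.136 0.021 0.021] F [ -9.7 -15.4  14.5] open 0.123
delta cm [-0.16  0.27  0.08] twist 0.003
[-2.32788334  1.74019486 -0.14170301]
```

View pics/e8.png

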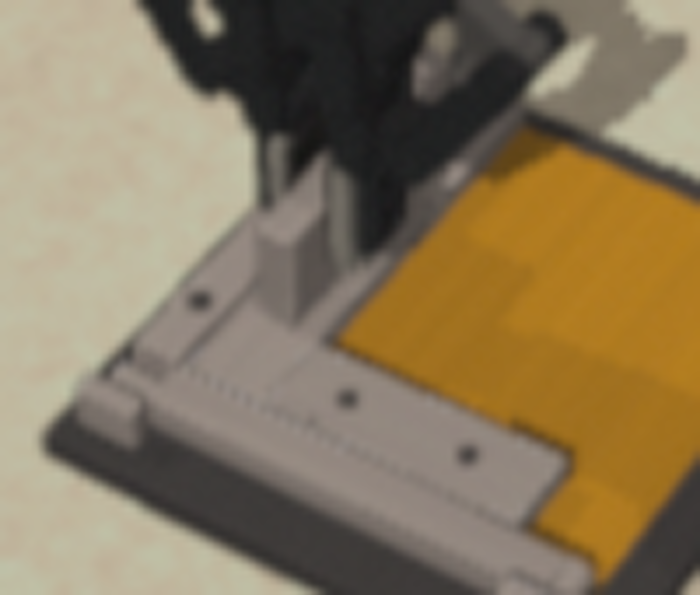

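Emit:
{"name": "arm_command", "arguments": {"plan": [{"translation":[0.25,-0.15,-0.03],"twist":0,"gripper":0},{"translation":[0.25,-0.15,-0.04],"twist":0,"gripper":0},{"translation":[0.25,-0.15,-0.04],"twist":0,"gripper":0},{"translation":[0.25,-0.15,-0.04],"twist":0,"gripper":0},{"translation":[0.25,-0.15,-0.04],"twist":0,"gripper":0}], "squeeze": 80}}

```text
clock: 13.13
eef_pos: [512.6, 124.7, 26.4]
tcp_rot: [3.134, 0.026, 0.021]
contact_force: [-7.7, -11.9, 6.7]
opening: 0.12
```

```bash
python3 - <<'E'
from h import *
go(511,122,25.5,0.018)
for n in("top","side"): cv2.imwrite(f"pics/{n}9.png",grab_frame(n))
s=cv2.imread("pics/side9.png")
cv2.imwrite("pics/e9.png",cv2.resize(s[235:320,210:310],None,fx=7,fy=7,interpolation=cv2.INTER_CUBIC))
E
```

```text
t 13.13 pos [512.6 124.7  26.4] rot [3.134 0.026 0.021] F [ -7.7 -11.9   6.7] open 0.12
delta cm [-0.16  0.26  0.09] twist 0.003
```

View pics/e9.png

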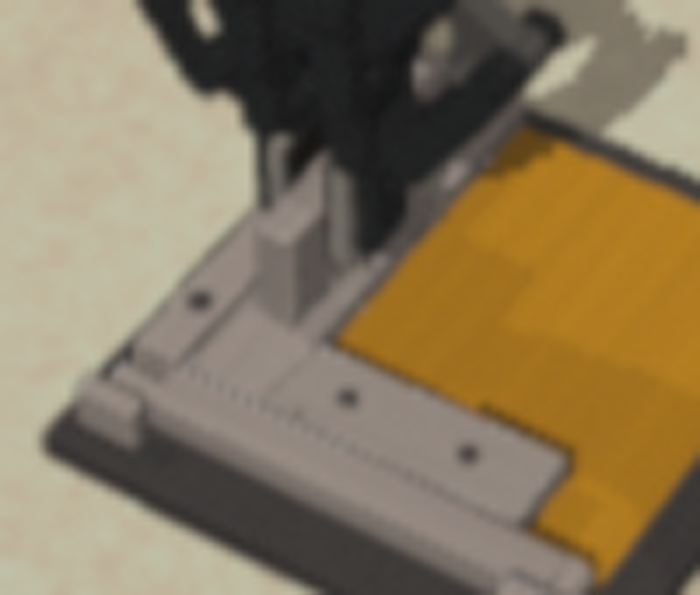

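View pics/top9.png

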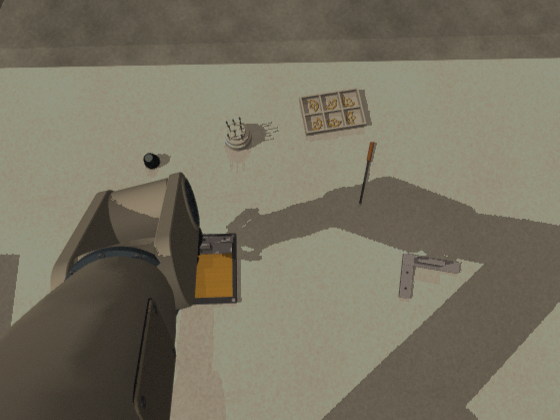

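```bash
python3 - <<'E'
from h import *
def edge(f,c0,c1):
    im=cv2.imread(f).astype(float)
    sat=im[:,:,2]-im[:,:,0]   # brass: R-B big
    P=[]
    for u in range(c0,c1):
        col=sat[:,u]; 
        # lowest row boundary: brass above, steel below
        br=np.where(col[235:330]>50)[0]+235
        # last row of first contiguous brass run
        r=br[0]
        while col[r]>50: r+=1
        a,b=col[r-1],col[r]; P.append((u,r-1+(a-50)/(a-b)))
    P=np.array(P);k=np.polyfit(P[:,0],P[:,1],1);res=P[:,1]-np.polyval(k,P[:,0]);k=np.polyfit(P[abs(res)<.8,0],P[abs(res)<.8,1],1)
    print(f,k[0].round(4),k[1].round(2),np.polyval(k,(c0+c1)/2).round(2),res.std().round(2));return k
edge("pics/side4.png",248,290)
for i in (8,9): edge(f"pics/side{i}.png",262,289)
t0=np.array([466.4,123.6])
for yaw in (.016,.02,.024):
  R=np.array([[np.cos(yaw),-np.sin(yaw)],[np.sin(yaw),np.cos(yaw)]])
  W=lambda x,y,z:np.r_[R@[x,y]+t0,z]
  sl=lambda a,b:(lambda p,q:(q[1]-p[1])/(q[0]-p[0]))(proj("side",a),proj("side",b))
  print(yaw,"stop",sl(W(50,55,20.75),W(-45,55,20.75)).round(4),[ (t,sl(W(33,30,18+t*25),W(-42,30,18+t*100)).round(4)) for t in (0,.01,.02,.03)])
E
```

```text
pics/side4.png 0.4961 169.3 302.76 0.11
pics/side8.png 0.4577 166.53 292.63 0.24
pics/side9.png 0.4456 169.68 292.46 0.21
0.016 stop 0.492 [(0, np.float64(0.4809)), (0.01, np.float64(0.4727)), (0.02, np.float64(0.4644)), (0.03, np.float64(0.4561))]
0.02 stop 0.4876 [(0, np.float64(0.4767)), (0.01, np.float64(0.4685)), (0.02, np.float64(0.4602)), (0.03, np.float64(0.4519))]
0.024 stop 0.4833 [(0, np.float64(0.4725)), (0.01, np.float64(0.4643)), (0.02, np.float64(0.4561)), (0.03, np.float64(0.4478))]
```

```bash
python3 - <<'E'
from h import *
im=cv2.imread("pics/top0.png").astype(float);s=im[:,:,2]-im[:,:,0]
print(s[270,170:245].astype(int))
th=30
def cross(a,b,lst,horiz,rev):
    P=[]
    for i in lst:
        l=s[i,a:b] if horiz else s[a:b,i]
        idx=np.where(l>th)[0]; j=idx[-1] if rev else idx[0]; k=j+1 if rev else j-1
        P.append((i,a+j+(l[j]-th)/(l[j]-l[k])*(1 if rev else -1)))
    P=np.array(P);k=np.polyfit(P[:,0],P[:,1],1);r=P[:,1]-np.polyval(k,P[:,0]);print(k.round(4),r.std().round(2));return k
for nm,k,h in (("right",cross(170,245,range(255,292),True,True),True),("left",cross(170,245,range(252,280),True,False),True),("bottom",cross(240,305,range(190,228),False,True),False),("top",cross(240,305,range(182,225),False,False),False)):
    a,b=(250,290) if h else (180,228)
    p=[ray("top",(np.polyval(k,i),i) if h else (i,np.polyval(k,i)),10) for i in (a,b)]
    d=p[1]-p[0];ang=np.arctan2(d[1],d[0]); print(nm,p[0].round(1),p[1].round(1),((ang+np.pi/4)%(np.pi/2)-np.pi/4).round(4))
E
```

```text
[ 5  4  4  5  7  5 31 87 90 90 89 88 88 85 90 88 89 87 89 90 87 90 87 88
 88 89 75 57 58 56 56 59 55 59 59 59 59 64 90 90 92 93 92 92 92 93 93 90
 95 92 91 93 91 88 90 90 89 92 96 91 90 88 46  5  2  6  8 20 18 19 18 13
 16 21 20]
[1.560000e-02 2.280747e+02] 0.12
[-2.840000e-02  1.834466e+02] 0.1
[-3.740000e-02  3.052765e+02] 0.1
[-3.610000e-02  2.521713e+02] 0.08
right [507.5  47.2  10. ] [416.6  45.3  10. ] 0.0217
left [510.1 176.3  10. ] [419.2 175.6  10. ] 0.0082
bottom [400. 164.  10.] [401.8  55.6  10. ] 0.0168
top [520.  168.2  10. ] [521.8  56.6  10. ] 0.0163
```

Emit:
{"name": "arm_command", "arguments": {"plan": [{"translation":[0,0,0],"twist":0,"gripper":0.13},{"translation":[0,0,0],"twist":0,"gripper":0.4},{"translation":[0,0,0],"twist":0,"gripper":0.5},{"translation":[0,0,0],"twist":0,"gripper":0.5},{"translation":[0,0,0],"twist":0,"gripper":0.5}]}}

```text
clock: 13.65
eef_pos: [513.2, 125.0, 26.6]
tcp_rot: [3.134, 0.025, 0.021]
contact_force: [-0.5, 0.1, -0.7]
opening: 0.5
```

```bash
python3 - <<'E'
from h import *
go(511,122,95,0.018)
s=grab_frame("side");cv2.imwrite("pics/side10.png",s)
cv2.imwrite("pics/f1.png",cv2.resize(s[235:320,210:310],None,fx=7,fy=7,interpolation=cv2.INTER_CUBIC))
E
```

```text
t 13.65 pos [513.2 125.   26.6] rot [3.134 0.025 0.021] F [-0.5  0.1 -0.7] open 0.5
delta cm [-0.4   0.35 -6.83] twist 0.003
```

View pics/f1.png

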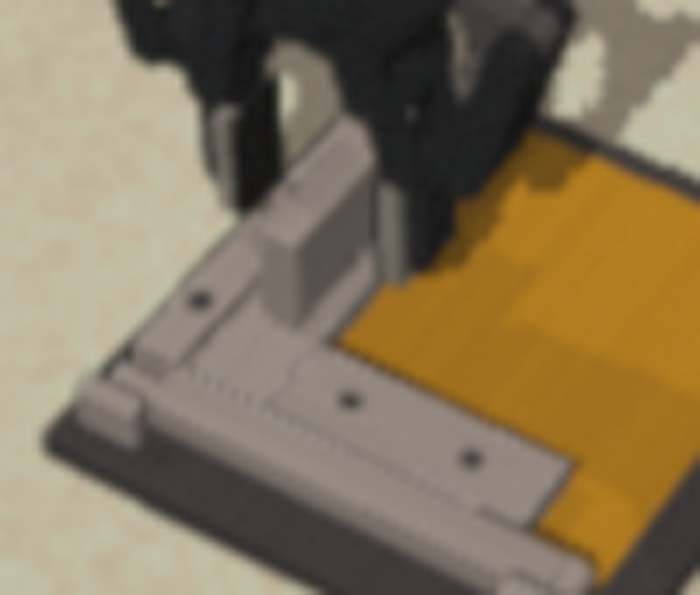

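Emit:
{"name": "arm_command", "arguments": {"plan": [{"translation":[0,0,-2],"twist":0,"gripper":0.5},{"translation":[0,0,-5],"twist":0,"gripper":0.5},{"translation":[1,2,-8],"twist":0,"gripper":0},{"translation":[3.5,5,-8.5],"twist":0,"gripper":0},{"translation":[6,8,-8.5],"twist":0.004,"gripper":0}]}}

```text
clock: 14.12
eef_pos: [579.1, 46.9, 113.7]
tcp_rot: [3.134, 0.02, 0.02]
contact_force: [0.9, 0.7, -1.5]
opening: 0.082
```

```bash
python3 - <<'E'
from h import *
go(572,45,40,0.0165)
s=grab_frame("side");cv2.imwrite("pics/side11.png",s)
cv2.imwrite("pics/f2.png",cv2.resize(s[180:320,210:350],None,fx=4,fy=4,interpolation=cv2.INTER_CUBIC))
E
```

```text
t 14.12 pos [579.1  46.9 113.7] rot [3.134 0.02  0.02 ] F [ 0.9  0.7 -1.5] open 0.082
delta cm [-0.57  0.12  7.39] twist 0.003
```

View pics/f2.png

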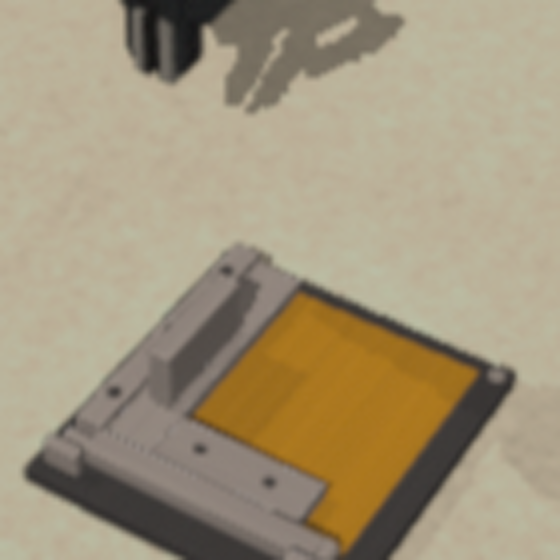

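Emit:
{"name": "arm_command", "arguments": {"plan": [{"translation":[-0.5,0.1,2],"twist":0.003,"gripper":0},{"translation":[-0.5,0.1,4.5],"twist":0.003,"gripper":0},{"translation":[-0.5,0.1,7],"twist":0.003,"gripper":0},{"translation":[-0.5,0.1,9.2],"twist":0.003,"gripper":0},{"translation":[-0.5,0.1,10.4],"twist":0.003,"gripper":0}]}}

```text
clock: 14.58
eef_pos: [576.0, 39.7, 6.8]
tcp_rot: [3.132, 0.019, 0.014]
contact_force: [-0.6, 0.2, 0.1]
opening: 0.001
```

```bash
python3 - <<'E'
from h import *
go(560,45,6,0.0165)
E
```

```text
t 14.58 pos [576.   39.7   6.8] rot [3.132 0.019 0.014] F [-0.6  0.2  0.1] open 0.001
delta cm [-1.59 -0.56  0.11] twist -0.002
```

Emit:
{"name": "arm_command", "arguments": {"plan": [{"translation":[-0.6,-0.7,0],"twist":0,"gripper":0},{"translation":[-1.2,-0.7,0],"twist":0,"gripper":0},{"translation":[-1.6,-0.7,0],"twist":0,"gripper":0},{"translation":[-2.0,-0.7,0],"twist":0,"gripper":0},{"translation":[-2.2,-0.7,0],"twist":0,"gripper":0}]}}

```text
clock: 15.0
eef_pos: [554.5, 46.6, 8.5]
tcp_rot: [3.132, 0.016, 0.015]
contact_force: [5.9, 0.9, -2.9]
opening: -0.003
```

Emit:
{"name": "arm_command", "arguments": {"plan": [{"translation":[-0.2,0,0.1],"twist":0,"gripper":0},{"translation":[-0.4,0,0.1],"twist":0,"gripper":0},{"translation":[-0.6,0,0.1],"twist":0,"gripper":0},{"translation":[-0.8,0,0.1],"twist":0,"gripper":0},{"translation":[-0.8,0,0.1],"twist":0,"gripper":0}]}}

```text
clock: 15.42
eef_pos: [552.5, 46.7, 10.0]
tcp_rot: [3.133, 0.004, 0.015]
contact_force: [12.1, -1.1, -0.2]
opening: 0.001
```

Emit:
{"name": "arm_command", "arguments": {"plan": [{"translation":[-0.2,0,0.3],"twist":0,"gripper":0},{"translation":[-0.3,0,0.3],"twist":0,"gripper":0},{"translation":[-0.3,0,0.3],"twist":0,"gripper":0},{"translation":[-0.3,0,0.3],"twist":0,"gripper":0},{"translation":[-0.3,0,0.3],"twist":0,"gripper":0}]}}

```text
clock: 15.83
eef_pos: [552.8, 46.7, 9.7]
tcp_rot: [3.133, -0.003, 0.015]
contact_force: [1.7, -0.9, 15.2]
opening: -0.003
```

Emit:
{"name": "arm_command", "arguments": {"plan": [{"translation":[0.6,0,-0.5],"twist":0,"gripper":0},{"translation":[1.2,0,-3],"twist":0,"gripper":0},{"translation":[1.2,0,-6],"twist":0,"gripper":0},{"translation":[1.2,0,-9],"twist":0,"gripper":0.5},{"translation":[0,-1,-10],"twist":0,"gripper":0.6}]}}

```text
clock: 16.25
eef_pos: [556.7, 56.9, 114.6]
tcp_rot: [3.133, -0.011, 0.014]
contact_force: [0.8, 0.0, 0.1]
opening: 0.273
```

```bash
python3 - <<'E'
from h import *
go(512,122,90,0.0165)
E
```

```text
t 16.25 pos [556.7  56.9 114.6] rot [ 3.133 -0.011  0.014] F [0.8 0.  0.1] open 0.273
delta cm [-4.41 -6.59  2.35] twist -0.003
```

Emit:
{"name": "arm_command", "arguments": {"plan": [{"translation":[-1.1,-1.6,0.4],"twist":0,"gripper":0.6},{"translation":[-2.4,-3.6,1],"twist":-0.003,"gripper":0.6},{"translation":[-3.6,-5.4,1.6],"twist":-0.003,"gripper":0.6},{"translation":[-4.2,-6.4,2.2],"twist":-0.003,"gripper":0.6},{"translation":[-4.4,-6.6,2.4],"twist":-0.003,"gripper":0.6}]}}

```text
clock: 16.67
eef_pos: [510.9, 123.2, 89.1]
tcp_rot: [3.133, -0.01, 0.018]
contact_force: [-0.8, -0.3, -0.4]
opening: 0.6
```

```bash
python3 - <<'E'
from h import *
go(512,122,26,0.0165)
E
```

```text
t 16.67 pos [510.9 123.2  89.1] rot [ 3.133 -0.01   0.018] F [-0.8 -0.3 -0.4] open 0.6
delta cm [0.05 0.07 6.32] twist 0.002
```

Emit:
{"name": "arm_command", "arguments": {"plan": [{"translation":[0.1,0.0,1.5],"twist":0,"gripper":0.6},{"translation":[0.1,0.0,3.2],"twist":0,"gripper":0.6},{"translation":[0.1,0.0,4.8],"twist":0,"gripper":0.6},{"translation":[0.1,0.0,5.8],"twist":0,"gripper":0.6},{"translation":[0.1,0.0,6.2],"twist":0,"gripper":0.6}]}}

```text
clock: 17.08
eef_pos: [512.2, 122.1, 25.8]
tcp_rot: [3.133, -0.008, 0.018]
contact_force: [-0.5, 0.4, -0.7]
opening: 0.603
```

```bash
python3 - <<'E'
from h import *
go(512.5,122.5,26,0.0165)
s=grab_frame("side");cv2.imwrite("pics/side12.png",s)
cv2.imwrite("pics/f3.png",cv2.resize(s[235:320,210:310],None,fx=7,fy=7,interpolation=cv2.INTER_CUBIC))
E
```

```text
t 17.08 pos [512.2 122.1  25.8] rot [ 3.133 -0.008  0.018] F [-0.5  0.4 -0.7] open 0.603
delta cm [ 0.03 -0.04 -0.02] twist 0.002
```

View pics/f3.png

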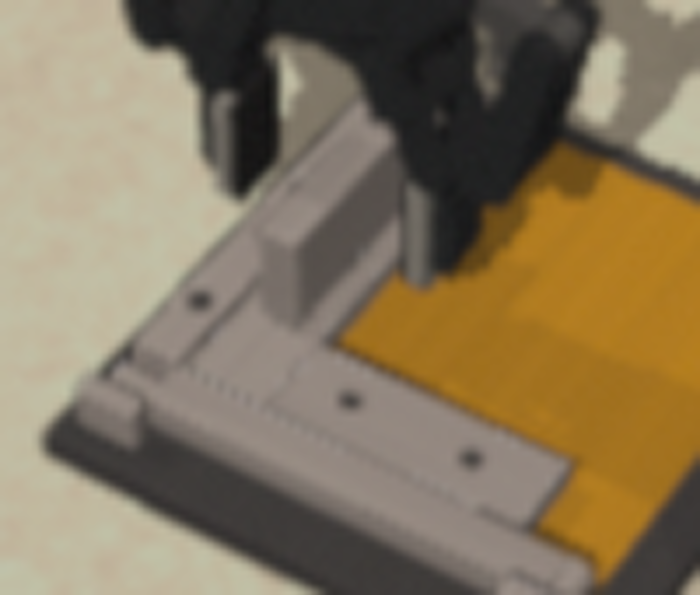

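Emit:
{"name": "arm_command", "arguments": {"plan": [{"translation":[0.0,0,0],"twist":0.002,"gripper":0.3},{"translation":[0.0,0,0],"twist":0.002,"gripper":0},{"translation":[0,0,0],"twist":0.002,"gripper":0},{"translation":[0,0,0],"twist":0.002,"gripper":0},{"translation":[0,0,0],"twist":0.002,"gripper":0}], "squeeze": 50}}

```text
clock: 17.55
eef_pos: [512.5, 122.2, 26.7]
tcp_rot: [3.133, -0.009, 0.016]
contact_force: [-1.0, 0.2, 7.4]
opening: 0.131
```

```bash
python3 - <<'E'
from h import *
go(512.5,122.5,26,0.0165)
s=grab_frame("side");cv2.imwrite("pics/side13.png",s)
E
```

```text
t 17.55 pos [512.5 122.2  26.7] rot [ 3.133 -0.009  0.016] F [-1.   0.2  7.4] open 0.131
delta cm [ 0.   -0.03  0.07] twist -0.0
```

Emit:
{"name": "arm_command", "arguments": {"plan": [{"translation":[0.1,-0.1,0],"twist":0,"gripper":0},{"translation":[0.2,-0.2,0],"twist":0,"gripper":0},{"translation":[0.3,-0.25,0],"twist":0,"gripper":0},{"translation":[0.35,-0.25,0],"twist":0,"gripper":0},{"translation":[0.35,-0.25,0],"twist":0,"gripper":0}], "squeeze": 50}}

```text
clock: 18.02
eef_pos: [512.5, 123.1, 26.7]
tcp_rot: [3.13, -0.002, 0.017]
contact_force: [-12.0, -9.4, 14.9]
opening: 0.133
```

```bash
cat > edge.py <<'E'
from h import *
import sys
def edge(f,c0,c1,row0=235):
    im=cv2.imread(f).astype(float); sat=im[:,:,2]-im[:,:,0]; P=[]
    for u in range(c0,c1):
        col=sat[:,u]; r=np.where(col[row0:330]>50)[0][0]+row0
        while col[r]>50: r+=1
        a,b=col[r-1],col[r]; P.append((u,r-1+(a-50)/(a-b)))
    P=np.array(P);k=np.polyfit(P[:,0],P[:,1],1);res=P[:,1]-np.polyval(k,P[:,0]);m=abs(res)<.5;k=np.polyfit(P[m,0],P[m,1],1)
    print(f,k[0].round(4),np.polyval(k,275).round(2),res.std().round(2))
for i in sys.argv[1:]: edge(f"pics/side{i}.png",262,289)
E
python3 - <<'E'
from h import *
go(512.5,122.5,26,0.0165)
s=grab_frame("side");cv2.imwrite("pics/side14.png",s)
cv2.imwrite("pics/f4.png",cv2.resize(s[235:320,210:310],None,fx=7,fy=7,interpolation=cv2.INTER_CUBIC))
go(512.5,122.5,26,0.0165)
E
python3 edge.py 7 8 9 10 11 12 13 14
```

```text
t 18.02 pos [512.5 123.1  26.7] rot [ 3.13e+00 -2.00e-03  1.70e-02] F [-12.   -9.4  14.9] open 0.133
delta cm [0.   0.06 0.07] twist 0.0
t 18.07 pos [512.5 123.1  26.7] rot [ 3.13e+00 -2.00e-03  1.70e-02] F [-11.   -9.8  15.1] open 0.127
delta cm [0.   0.06 0.07] twist 0.0[ WARN:0@0.483] global loadsave.cpp:275 findDecoder imread_('pics/side7.png'): can't open/read file: check file path/integrity
Traceback (most recent call last):
  File "edge.py", line 11, in <module>
    for i in sys.argv[1:]: edge(f"pics/side{i}.png",262,289)
                           ~~~~^^^^^^^^^^^^^^^^^^^^^^^^^^^^^
  File "edge.py", line 4, in edge
    im=cv2.imread(f).astype(float); sat=im[:,:,2]-im[:,:,0]; P=[]
       ^^^^^^^^^^^^^^^^^^^^
AttributeError: 'NoneType' object has no attribute 'astype'
```

View pics/f4.png

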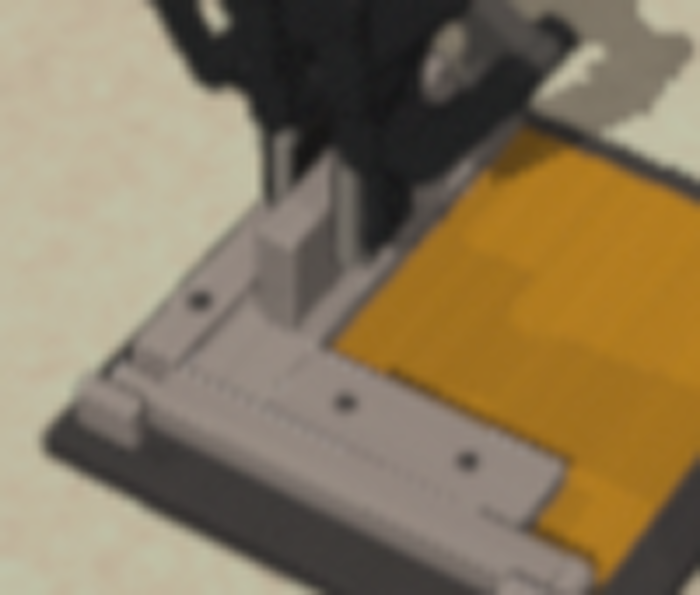

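```bash
python3 edge.py 8 9 10 11 12 13 14
```

```text
pics/side8.png 0.4577 292.4 0.24
pics/side9.png 0.445 292.21 0.21
pics/side10.png 0.4887 292.68 0.12
pics/side11.png 0.496 292.7 0.14
pics/side12.png 0.4951 292.75 0.15
pics/side13.png 0.5015 292.8 0.13
pics/side14.png 0.479 293.15 0.19
```

Emit:
{"name": "arm_command", "arguments": {"plan": [{"translation":[0.3,-0.25,-0.02],"twist":0,"gripper":0},{"translation":[0.28,-0.3,-0.03],"twist":0,"gripper":0},{"translation":[0.28,-0.3,-0.03],"twist":0,"gripper":0},{"translation":[0.28,-0.3,-0.03],"twist":0,"gripper":0},{"translation":[0.28,-0.3,-0.03],"twist":0,"gripper":0}], "squeeze": 50}}

```text
clock: 18.48
eef_pos: [512.5, 124.3, 26.8]
tcp_rot: [3.127, 0.003, 0.017]
contact_force: [-7.8, -11.3, 10.1]
opening: 0.128
```

```bash

python3 - <<'E'
from h import *
go(512.5,122.5,26,0.0165)
for i in (15,16):
  s=grab_frame("side");cv2.imwrite(f"pics/side{i}.png",s)
cv2.imwrite("pics/f5.png",cv2.resize(s[235:320,210:310],None,fx=7,fy=7,interpolation=cv2.INTER_CUBIC))
go(512.5,122.5,26,0.0165)
E
python3 edge.py 15 16
```

```text
t 18.48 pos [512.5 124.3  26.8] rot [3.127e+00 3.000e-03 1.700e-02] F [ -7.8 -11.3  10.1] open 0.128
delta cm [-0.    0.18  0.09] twist 0.001
t 18.58 pos [512.5 124.3  26.9] rot [3.127e+00 3.000e-03 1.700e-02] F [ -8.1 -12.4   9.2] open 0.129
delta cm [-0.01  0.18  0.09] twist 0.001
pics/side15.png 0.4653 293.74 0.23
pics/side16.png 0.466 293.74 0.23
```

View pics/f5.png

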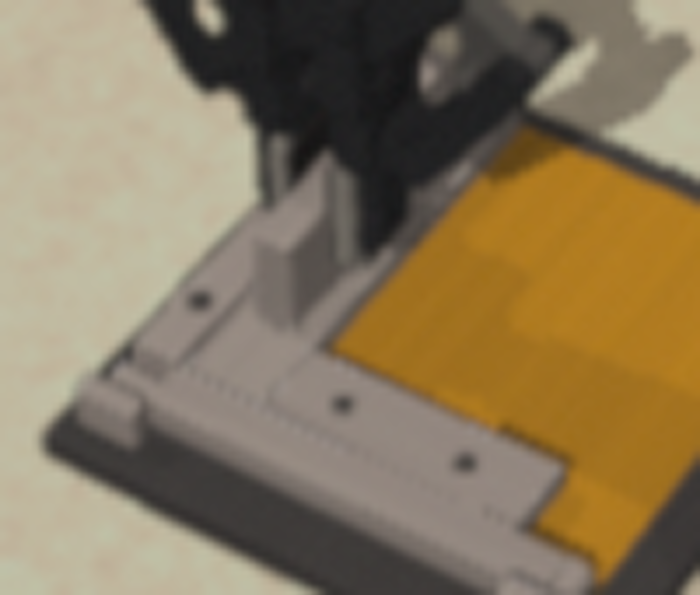

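```bash
cat > holes.py <<'E'
from h import *
import sys
from scipy.ndimage import gaussian_filter
for i in sys.argv[1:]:
    g=cv2.cvtColor(cv2.imread(f"pics/side{i}.png"),cv2.COLOR_BGR2GRAY).astype(float)
    out=[]
    for (u,v) in ((259.3,292),(276.7,300.5)):
        u0,v0=int(u),int(v); w=g[v0-3:v0+5,u0-3:u0+5]; bg=np.median(w); d=np.clip(bg-w-12,0,None)
        yy,xx=np.mgrid[v0-3:v0+5,u0-3:u0+5]; out.append(np.array([(d*xx).sum(),(d*yy).sum()])/d.sum())
    dv=out[1]-out[0]; print(i,out[0].round(2),out[1].round(2),"slope",(dv[1]/dv[0]).round(4))
    # steel side of edge: walk up from hole line
    im=cv2.imread(f"pics/side{i}.png").astype(float);s=im[:,:,2]-im[:,:,0];P=[]
    for c in range(262,289):
        r=int(round(out[0][1]+.48*(c-out[0][0])))
        r0=r
        while s[r,c]<50 and r>r0-15:r-=1
        # steel bright limit
        q=r0-2
        while g[q,c]>70 and q>r0-15:q-=1
        P.append((c,r,q))
    P=np.array(P);print("  brass",np.polyfit(P[:,0],P[:,1],1)[0].round(3),"steel",np.polyfit(P[:,0],P[:,2],1)[0].round(3))
E
python3 holes.py 8 9 10 11 12 13 14 15 16
```

```text
8 [259.2  291.54] [276.37 299.53] slope 0.4651
  brass 0.451 steel 0.476
9 [259.23 291.38] [276.43 299.41] slope 0.4668
  brass 0.448 steel 0.471
10 [259.54 291.79] [276.86 300.09] slope 0.479
  brass 0.476 steel 0.485
11 [259.55 291.8 ] [276.86 300.09] slope 0.4787
  brass 0.476 steel 0.485
12 [259.55 291.8 ] [276.87 300.1 ] slope 0.4791
  brass 0.485 steel 0.485
13 [259.19 291.65] [276.6  300.01] slope 0.4798
  brass 0.5 steel 0.492
14 [258.91 292.06] [276.36 300.42] slope 0.4791
  brass 0.468 steel 0.485
15 [258.55 292.3 ] [276.01 300.69] slope 0.4805
  brass 0.476 steel 0.485
16 [258.54 292.3 ] [276.  300.7] slope 0.4814
  brass 0.476 steel 0.485
```

Emit:
{"name": "arm_command", "arguments": {"plan": [{"translation":[0.15,-0.3,-0.02],"twist":0,"gripper":0},{"translation":[0.15,-0.4,-0.04],"twist":0,"gripper":0},{"translation":[0.15,-0.4,-0.04],"twist":0,"gripper":0},{"translation":[0.15,-0.4,-0.04],"twist":0,"gripper":0},{"translation":[0.15,-0.4,-0.04],"twist":0,"gripper":0}], "squeeze": 50}}

```text
clock: 19.0
eef_pos: [512.4, 124.7, 27.1]
tcp_rot: [3.122, 0.006, 0.019]
contact_force: [-2.2, -26.6, 5.7]
opening: 0.128
```

```bash

python3 - <<'E'
from h import *
go(512.5,122.5,26,0.0165)
for i in (17,):
  s=grab_frame("side");cv2.imwrite(f"pics/side{i}.png",s)
cv2.imwrite("pics/f6.png",cv2.resize(s[235:320,210:310],None,fx=7,fy=7,interpolation=cv2.INTER_CUBIC))
go(512.5,122.5,26,0.0165)
print(sense()['wrist_torque'])
E
python3 holes.py 16 17
```

```text
t 19.0 pos [512.4 124.7  27.1] rot [3.122 0.006 0.019] F [ -2.2 -26.6   5.7] open 0.128
delta cm [0.01 0.21 0.11] twist 0.002
t 19.05 pos [512.4 124.7  27.1] rot [3.122 0.006 0.019] F [ -2.3 -26.6   5.5] open 0.13
delta cm [0.   0.21 0.11] twist 0.002
[-3.9918794   0.20604134 -0.00445998]
16 [258.54 292.3 ] [276.  300.7] slope 0.4814
  brass 0.476 steel 0.485
17 [258.48 292.41] [275.97 300.68] slope 0.4726
  brass 0.543 steel 0.482
```

View pics/f6.png

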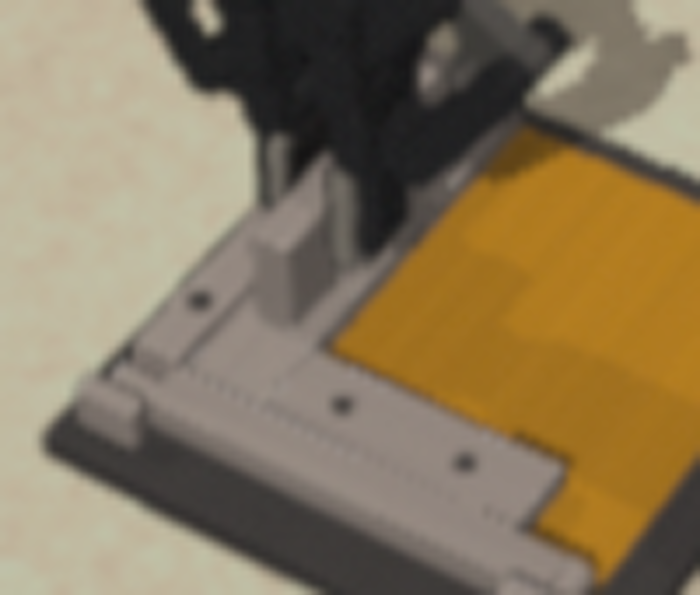

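Emit:
{"name": "arm_command", "arguments": {"plan": [{"translation":[0.3,-0.1,-0.01],"twist":0.001,"gripper":0},{"translation":[0.45,-0.15,-0.02],"twist":0.001,"gripper":0},{"translation":[0.45,-0.17,-0.03],"twist":0.001,"gripper":0},{"translation":[0.45,-0.17,-0.03],"twist":0.001,"gripper":0},{"translation":[0.45,-0.17,-0.03],"twist":0.001,"gripper":0}], "squeeze": 50}}

```text
clock: 19.47
eef_pos: [512.6, 124.3, 27.0]
tcp_rot: [3.119, 0.015, 0.018]
contact_force: [-13.1, -13.1, 13.6]
opening: 0.13
```

```bash

python3 - <<'E'
from h import *
go(512.5,122.5,26,0.0165)
for i in (18,19):
  s=grab_frame("side");cv2.imwrite(f"pics/side{i}.png",s)
cv2.imwrite("pics/f7.png",cv2.resize(s[235:320,210:310],None,fx=7,fy=7,interpolation=cv2.INTER_CUBIC))
go(512.5,122.5,26,0.0165)
print(sense()['wrist_torque'])
E
python3 holes.py 16 17 18 19
```

```text
t 19.47 pos [512.6 124.3  27. ] rot [3.119 0.015 0.018] F [-13.1 -13.1  13.6] open 0.13
delta cm [-0.01  0.18  0.11] twist 0.001
t 19.57 pos [512.6 124.3  27. ] rot [3.119 0.015 0.018] F [-14.  -12.   13.3] open 0.13
delta cm [-0.01  0.18  0.11] twist 0.001
[-1.49555937  2.02325747 -0.11586007]
16 [258.54 292.3 ] [276.  300.7] slope 0.4814
  brass 0.476 steel 0.485
17 [258.48 292.41] [275.97 300.68] slope 0.4726
  brass 0.543 steel 0.482
18 [258.6  292.28] [275.9  300.33] slope 0.4652
  brass 0.521 steel 0.48
19 [258.59 292.29] [275.91 300.33] slope 0.4646
  brass 0.521 steel 0.48
```

View pics/f7.png

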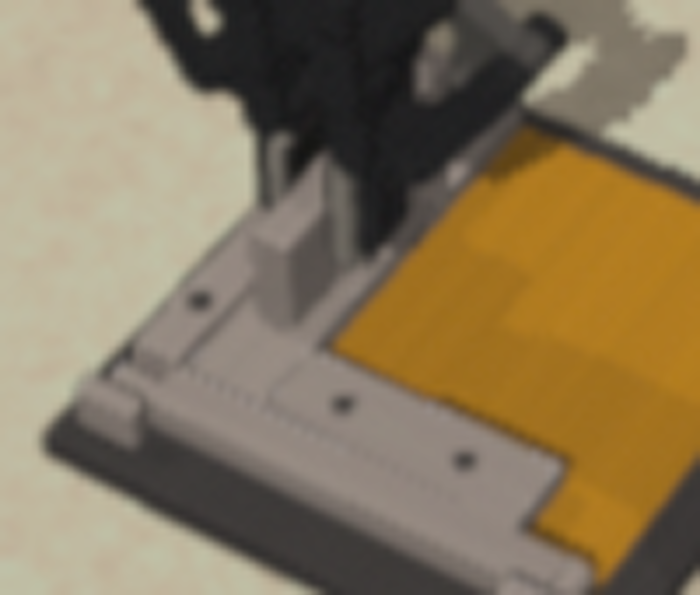

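```bash

python3 - <<'E'
from h import *
go(512.5,122.5,26,0.0165)
print(job.sign_off())
E
```

```text
t 19.57 pos [512.6 124.3  27. ] rot [3.119 0.015 0.018] F [-14.  -12.   13.3] open 0.13
delta cm [-0.01  0.18  0.11] twist 0.001
the job is handed in; nothing more can be done
None
```

I swung the stop shut with the closed fingers; the picture shows its tab behind the rim. I then gripped the leftmost square by its rib, laid it on the brass, slid it to the fence and then to the stop, and handed in at 19.6 s still holding it pressed. No verdict was reported.

**The first press tilted the square.** It leaned up with the tool (about 0.026 rad), so I let it go. I took the tilt out of the tool by pushing the fingertips against the jig's outer side, then gripped and pressed again.

**Last checks:**
- **Push:** steady at about 14 N towards the fence and 12 N towards the stop, with about 13 N downwards. Part of the sideways push may be friction, because the contact forces on the fence and stop can't be read separately.
- **Seating:** a 26 N push towards the stop moved the square only about 0.1 pixel, so it was against the stop. On the fence side the tool stayed at x = 512.4–512.6 mm under varying push.
- **Tilt:** not zero. The final picture and the tool pose suggest up to about 0.02 rad, against the 0.04 limit. An edge-slope check disagreed, giving up to about 0.033 rad before the last two presses. A dark line along the edge was biasing it, so I relied on the hole positions instead.
- **Alignment:** tool turn 0.018 rad, against about 0.0165 rad for the jig.
- **Bystanders:** the bur stand, loupe and needle file were where they started in the last overhead picture (13.1 s). I took no overhead picture after that.

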